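Clip the sensor to the catch pan and hold the nut mill's gap lever at its fifth click

ROBOT

A 6-joint arm with a two-finger parallel gripper is mounted at the origin on the work surface. World frame = base frame: x ahead of the robot, y to its left, z up, the work surface at z = 0. Lengths are in m, angles in rad, forces in N, time in s.
With the tool pointing down it reaches from about 0.25 to 0.775 m from the base axis. Payload 4 kg.
Tool frame: the origin (TCP) lies midway between the tips of the shut fingers; the grasp point (between the pads) lies robot.tcp_to_grasp behind it (robot.tcp_to_grasp is the distance from the TCP to the grasp point, in m); y points along the fingers, x is the direction in which the jaws open and shut, and the axes are right-handed (so a half turn about y gives the same grasp; the last joint's range is limited). The gripper opens to 94 mm and grips with 3 to 60 N. Pads are 16 mm wide; open, the fingers measure 119 mm over their backs; the gripper's body (75 mm by 177 mm) begins 78 mm behind the grasp point.
Start: joints at [-1.225, 0.087, 1.371, -0, 1.684, -0.103], TCP at [0.239, -0.496, 0.206] pointing down, gripper open.
Joint ranges: [-3.1, 3.1], [-0.76, 2.03], [0.27, 2.55], [-1.08, 4.22], [0.17, 2.65], [-2.57, 2.57]. Speed limits (rad/s): [2.79, 2.79, 3.14, 3.14, 3.14, 3.14].

INTERFACE

Orientations are given as [roll, pitch, yaw] about the fixed x, y, z axes, in that order (R = Rz(yaw) Ry(pitch) Rx(roll)).
In Python, from bench import robot gives the robot as it stands.
- The arm moves only by the tool arm_command, never from a script. Its argument "series" is text: rows parted by semicolons, each of 7 numbers parted by spaces: the turn, a rotation vector about the tool's x, y, z in rad, then the shift along the tool's x, y, z in m, then the finger opening in m, from 0 to 0.094. A call has 1 to 12 rows; each row shifts and turns the pose as measured when the row begins, along the tool's axes as they then stand; what a row does not reach is not made up. A row lasts 1/10 s, in which the tool goes at most 50 mm and 8.59 degrees, less where a joint would pass 70% of its speed; a pose out of reach is approached as far as the arm can. A call with a gripper value outside its range is refused whole. The fingers move at their own pace and stop on an object; the grip force is fixed at half the most. Time passes only in rows, so rows that do not move let the fingers close. It gives the time, the measured TCP pose, the force and the opening at its end, in the units of the state.
- robot.get_obs(): the state, without advancing time (a new reading comes with each control period).
- robot.snapshot(name): name is "scene" or "top" or "wrist"; returns the picture (400x640x3 uint8, blue, green, red); there is no depth.
- robot.camera_params(name): a dict with "fx", "fy", "cx", "cy" (pixels), "extrinsics" (4x4, takes a point from camera to world coordinates). Camera axes: x right, y up, looking along -z (the intrinsics and any distortion apply to the point x, -y, -z); pixel columns grow to the right and rows downward; lengths in m; the calibration is good to about 2 mm. The wrist camera is an equidistant fisheye: a pixel r from the principal point sees the ray r / f radians off the axis. A picture is of the moment at which its call begins: read the wrist's pose just before it. camera_params takes no time and is no camera call; for the wrist camera it gives the pose at the moment of the call.
- robot.close_job(): hands the job in, once; it reports no verdict.
Trained networks look in the newest picture that a camera, given by its name, has taken for a name from the list of things; names that differ only in an ending like _2 or _b are one class to them, and where a whole thing is asked for, a point or a joint stands for the part that bears it (a point fixed in the world has none). Each returns a list of dicts, best first, with "score" (0 to 1); they miss things now and then, are a little off and sometimes report something else, mostly with a low value. They report only what shows in the picture. A call takes as long as a camera call. They do not tell look-alikes from the thing itself.
- robot.spot_in(camera, target): "centre" ([x, y, z] in m, in the coordinates of the camera as it stood for that picture, good to about 4 mm: the middle of the surface that is visible of it).
The state is a dict: "time": time; "joint_positions": joint angles; "qvel": joint speeds; "joint_torque": joint torques, N m; "tool_pos": TCP position; "ee_rot": TCP orientation; "wrist_force": force on the tool from outside, world axes, zero at the start; "wrist_torque": the same for the moment, N m; "width": finger opening in m.
Only numpy, scipy, OpenCV 4.12 (cv2) and the standard library are available. Lean on these libraries where they do the work, as an engineer would, in place of code of your own. Each camera call takes 0.05 s, during which the arm holds its last target.

TASK

Get the nut mill ready for grinding: first squeeze the sprung sensor clip open and let it close over the front edge of the mill's catch pan, upright and pushed well down, clear of the pan's corners. Then move the mill's gap lever, by its knob, five clicks on from its stop and never on to the sixth; it springs back if let go, so finish while still holding it by the knob at the fifth click so that I can lock it. Leave the jar, the bottle and the bowl of nuts where they stand.

Things in the scene. Friction and masses are not known exactly. Their poses are not given: they have to be found in the camera images.
- clip_center (a point): centre of the hinge pin of a steel spring clip, 72 mm tall, 26 mm wide along y, about 60 g, with a white sensor pod on the +y end of the pin. It stands upright on the counter, jaws down, to one side of the mill; this point is then 36 mm up. It opens along its x axis; z points up the handles
- clip_grip (a point): point to pinch between the clip's two flat steel handles, 22 mm above the pin. The handles lean outwards, 15 mm wide outside at the pin, 36 mm at their tops (36 mm above the pin). Pinched along x to their stop (about 10 N) they are nearly parallel and about 15 mm wide outside
- clip_mouth (a point): middle of the clip's mouth, at the underside of its rubber lips (8 mm high), 36 mm below the pin. Fully pinched, the lips stand 16 to 18 mm apart along x. An edge can enter 28 mm, until it meets the pod 8 mm below the pin. Let go, the jaws shut on the edge with about 5 N
- clip_jaw (a joint): opening of each jaw of the clip in rad: 0 shut, 0.26 fully open (stop), about 0.06 when clipped on the 5 mm pan edge
- pan_edge (a point): middle of the top of the catch pan's front wall, the one away from the mill. The pan is an open steel tray fixed to the mill, 110 (x) by 160 (y) mm, 70 mm tall; walls upright, 5 mm thick. x points level across this wall towards the mill (its 140 mm tall front is 113 mm along x), y along the edge, z up. The clip's x axis goes along this x, either way round
- mill: nut mill with the catch pan: a grey metal box, 240 (x) by 200 (y) by 140 mm, from 100 mm in front to 140 mm behind this origin on the counter. A dark round hopper, 120 mm across and 235 mm above the counter, stands 70 mm behind the origin. x points away from the pan, z up
- lever_pivot (a point): pivot of the gap lever, on its vertical axis, level with the flat top of the mill (140 mm above the counter) and 30 mm in front of the mill's origin. x points along the lever to its knob and turns with it, z up. Round it a toothed wheel, 96 mm across, clicks past a sprung pawl
- knob_center (a point): middle of the knob: an upright black cylinder, 18 mm across and 45 mm tall, on the end of the flat steel gap lever, 100 mm from the pivot; 183.5 mm above the counter. The lever's bar beneath it reaches 160 mm above the counter: keep fingertips above that. The knob spins freely on its own axis. Pinch it from above or push its side
- lever_knob: the same knob as a body; its origin lies on its axis at its lower end, 158 mm above the counter
- gap_lever (a joint): angle of the gap lever, rad: 0 at its stop, growing anticlockwise seen from above, to 1.36. Click n has its notch at 0.17 n (fifth 0.85), crests lie half-way. A spring pulls back with 5 to 6.5 N at the knob; each click adds 2 to 3 N before its crest, and past it the push needed drops by 4 to 6 N. Let go, it springs right back
- jar_center (a point): centre of a closed glass jar, 70 mm across and 85 mm tall, on the other side of the mill from the clip: leave it
- bottle_center (a point): centre of a milk-white bottle, 74 mm across and 190 mm tall: leave it
- bowl_center (a point): centre of a steel bowl of hazelnuts, 200 mm across and 70 mm tall: leave it
There are look-alikes about, which are no part of the job. Of the things that look like the part that bears clip_center, the middle-sized one is meant.

How it is judged:
On the way, in this order (a step that is already met when the one before it is completed fails the run):
1. the sensor clip sits on the front edge of the catch pan, upright, well down and let go (x of clip_center in the frame of pan_edge between -0.006 and 0.006 m and y of clip_center in the frame of pan_edge between -0.065 and 0.065 m and z of clip_center in the frame of pan_edge between 0.002 and 0.02 m and angle between clip_center's own z axis and vertical below 0.3 rad and angle between the x axis of clip_center and the x axis of pan_edge, either way round below 0.3 rad and value of joint clip_jaw between 0.03 and 0.12 rad and contact force between the fingers and clip below 0.1 N), for 0.3 s.
2. the gap lever is held by its knob at the fifth click (value of joint gap_lever between 0.785 and 0.915 rad and contact force between the fingers and lever_knob above 0.5 N), for 0.3 s.
At the end, for the whole second after the job is handed in: Fingers on the knob (over 0.5 N), lever at rest in its fifth notch (0.785 to 0.915 rad). Clip alone on the pan's front edge: jaws shut on the wall (0.03 to 0.12 rad), pin within 6 mm of the wall's plane, 65 mm of the edge's middle, 2 to 20 mm above it; upright and square within 0.3 rad (all of step 1 and all of step 2 and velocity of joint gap_lever between -0.05 and 0.05 rad/s); the arm keeps its last pose, push and grip.
It fails at once if the lever went on to the sixth click (value of joint gap_lever above 0.98 rad).
It fails at once if the jar, bottle or bowl was moved by more than 30 mm or knocked over (distance of any of jar_center, bottle_center, bowl_center from where it was at the start of the episode above 0.03 m or angle between any of jar_center, bottle_center, bowl_center's own z axis and vertical above 0.5 rad).
It also fails if it takes over 72 s, if anything falls off the work surface, if the arm or the gripper's body presses on something with over 40 N, if the wrist force passes 120 N, or if a joint passes its speed limit or range.

## Working session

There is one attempt and no reset: what is moved stays moved. The work goes in short steps, Python scripts to look and compute and a tool call to move; the robot and the scene stay as the last step left them, time stands still between calls to the robot, and variables do not carry over. Pictures are saved under pics/ and viewed, and the job is handed in when it is done.

Besides the shell and the picture viewer there is one more tool, called after "Call:" by a JSON object that holds its "name" and its "arguments", one argument or row to a line. arm_command: Moves the arm, as the interface text tells. Its arguments: {"type":"object","properties":{"series":{"type":"string"}},"required":["series"]}

```bash
ls; mkdir -p pics; cat > h.py <<'E'
import numpy as np, cv2, sys
from bench import robot
def snap(n,f):
    im=robot.snapshot(n); cv2.imwrite('pics/'+f+'.png',im); return im
def toworld(n,c):
    T=np.array(robot.camera_params(n)['extrinsics']); return (T@np.r_[c,1])[:3]
def proj(n,p):
    P=robot.camera_params(n);T=np.linalg.inv(np.array(P['extrinsics']));c=(T@np.r_[p,1])[:3]
    x,y,z=c[0],-c[1],-c[2]
    if n=='wrist':
        r=np.hypot(x,y);th=np.arctan2(r,z);return np.array([P['cx']+P['fx']*th*x/r,P['cy']+P['fy']*th*y/r])
    return np.array([P['cx']+P['fx']*x/z,P['cy']+P['fy']*y/z])
def ray(n,uv):
    P=robot.camera_params(n);T=np.array(P['extrinsics'])
    a=(uv[0]-P['cx'])/P['fx'];b=(uv[1]-P['cy'])/P['fy']
    if n=='wrist':
        th=np.hypot(a,b);s=np.sin(th)/th if th>1e-9 else 1;d=np.array([a*s,-b*s,-np.cos(th)])
    else: d=np.array([a,-b,-1.])
    return T[:3,3],T[:3,:3]@d/np.linalg.norm(d)
def atz(n,uv,z):
    o,d=ray(n,uv);return o+d*(z-o[2])/d[2]
E
python3 - <<'E'
from h import *
snap('scene','s1');snap('top','t1')
o=robot.get_obs();print({k:np.round(v,3) for k,v in o.items()},robot.tcp_to_grasp)
for n in('scene','top'):
    P=robot.camera_params(n);print(n,P['fx'],np.round(P['extrinsics'],3).tolist())
    for t in('clip_center','pan_edge','mill','lever_knob','jar_center','bottle_center','bowl_center','lever_pivot','knob_center'):
        for d in robot.spot_in(n,t):
            w=toworld(n,d['centre']);print(n,t,round(d['score'],2),w.round(3),proj(n,w).round())
E
```

```text
pics
{'time': np.float64(0.1), 'joint_positions': array([-1.225,  0.088,  1.372,  0.   ,  1.684, -0.103]), 'qvel': array([ 0.   , -0.001, -0.005, -0.001,  0.   ,  0.001]), 'joint_torque': array([ 3.0000e-03, -3.4125e+01, -3.0330e+01,  7.2000e-02,  3.0000e-02,
       -0.0000e+00]), 'tool_pos': array([ 0.238, -0.495,  0.204]), 'ee_rot': array([-1.571,  0.002, -1.122]), 'wrist_force': array([-0.181, -1.308,  0.235]), 'wrist_torque': array([-0.024, -0.008, -0.007]), 'width': np.float64(0.094)} 0.0188
scene 386.69985832347527 [[-0.802, -0.416, 0.43, 0.977], [0.598, -0.536, 0.596, 0.545], [-0.018, 0.735, 0.678, 0.737], [0.0, 0.0, 0.0, 1.0]]
scene clip_center 0.88 [0.492 0.306 0.047] [437. 284.]
scene clip_center 0.65 [0.483 0.233 0.028] [412. 266.]
scene clip_center 0.26 [0.495 0.302 0.035] [433. 287.]
scene pan_edge 0.7 [0.741 0.018 0.138] [260. 229.]
scene mill 0.69 [0.744 0.008 0.139] [257. 226.]
scene jar_center 0.72 [ 0.503 -0.252  0.059] [286. 158.]
scene jar_center 0.66 [0.742 0.011 0.138] [259. 227.]
scene jar_center 0.54 [0.487 0.305 0.05 ] [438. 282.]
scene jar_center 0.53 [0.498 0.303 0.034] [432. 288.]
scene bottle_center 0.7 [ 0.674 -0.329  0.102] [219. 155.]
scene bowl_center 0.77 [0.726 0.337 0.051] [364. 360.]
scene lever_pivot 0.89 [ 0.651 -0.017  0.154] [286. 197.]
scene knob_center 0.47 [0.496 0.301 0.035] [433. 287.]
top 384.90009281985203 [[-0.005, 0.992, -0.126, 0.46], [-1.0, -0.006, -0.008, -0.017], [-0.009, 0.126, 0.992, 1.335], [0.0, 0.0, 0.0, 1.0]]
top clip_center 0.65 [0.457 0.399 0.071] [198. 245.]
top clip_center 0.55 [0.486 0.3   0.048] [230. 236.]
top pan_edge 0.63 [ 0.665 -0.046  0.141] [334. 178.]
top mill 0.77 [ 0.668 -0.054  0.137] [337. 177.]
top jar_center 0.8 [ 0.492 -0.271  0.083] [404. 233.]
top bowl_center 0.56 [0.756 0.37  0.044] [212. 157.]
top lever_pivot 0.58 [ 0.657 -0.043  0.151] [333. 180.]
```

View pics/s1.png

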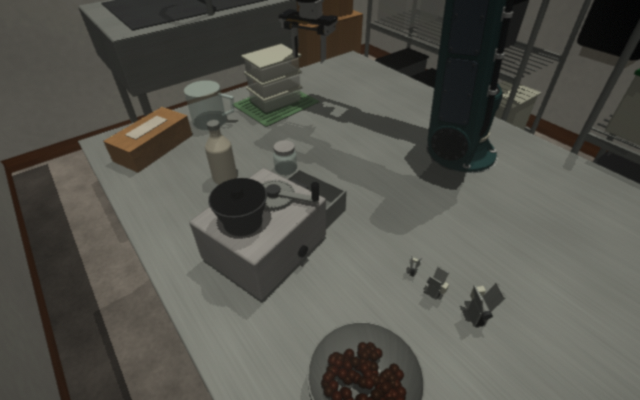

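View pics/t1.png

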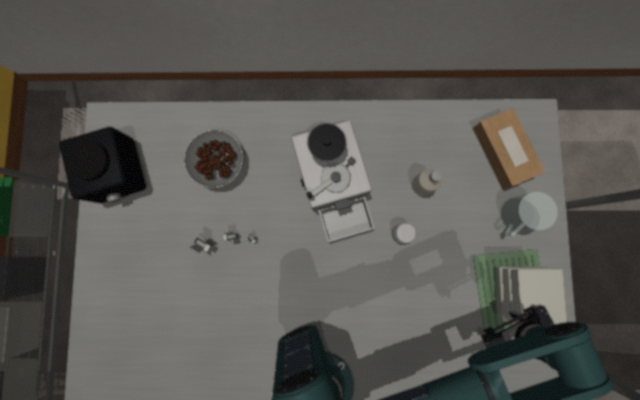

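```bash
python3 - <<'E'
import cv2
a=cv2.imread('pics/s1.png')[200:320,360:500];b=cv2.imread('pics/t1.png')[190:280,150:270]
cv2.imwrite('pics/s1c.png',cv2.resize(a,None,fx=5,fy=5,interpolation=2))
cv2.imwrite('pics/t1c.png',cv2.resize(b,None,fx=6,fy=6,interpolation=2))
a=cv2.imread('pics/t1.png')[120:260,260:420]
cv2.imwrite('pics/t1m.png',cv2.resize(a,None,fx=4,fy=4,interpolation=2))
E
```

```text
(no output)
```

View pics/s1c.png

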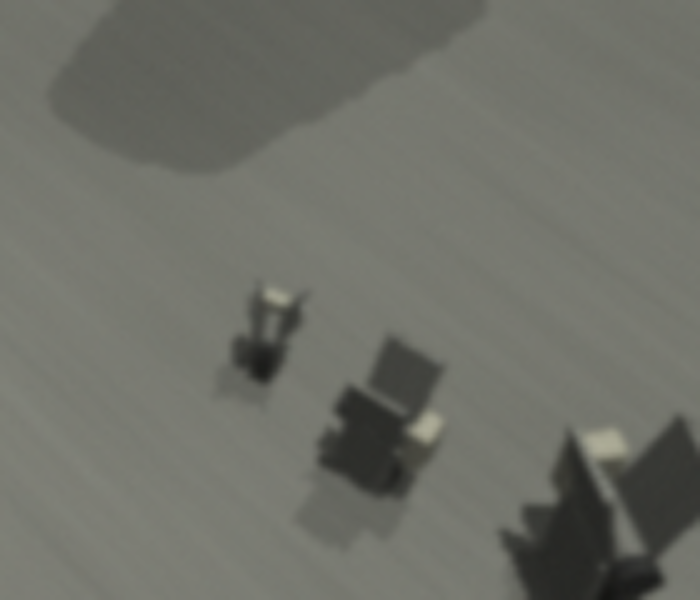

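View pics/t1c.png

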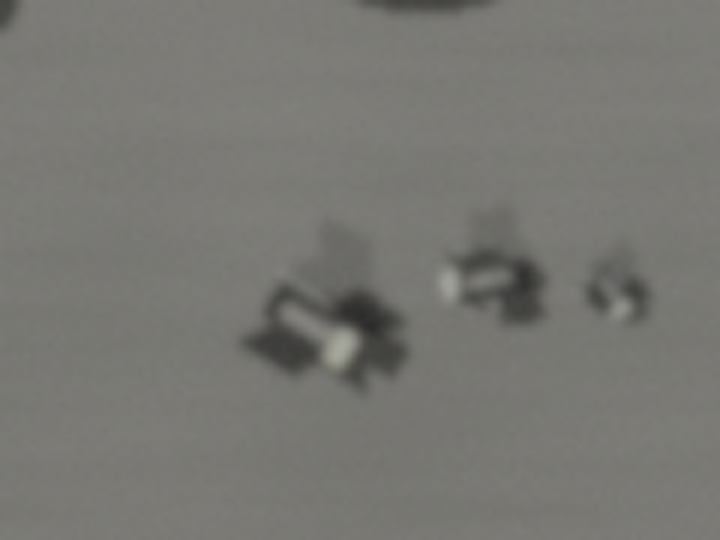

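View pics/t1m.png

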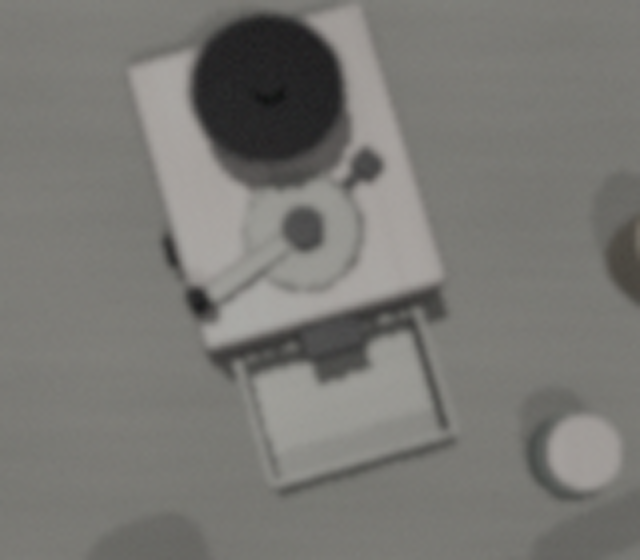

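The top view shows three clips: large (203,243), middle (233,237) and small (252,238). In the scene view they are at (485,300), (437,284) and (413,266). The middle one, at about (0.49, 0.30), is the one meant; the two crops show the three sizes clearly. I'll move the wrist over it for a closer look.

Call:
{"name": "arm_command", "arguments": {
  "series": "0 -0.06 0 -0.01 -0.03 0.035 0.094;0 -0.09 0 -0.005 -0.03 0.04 0.094;0 -0.09 0 -0.003 -0.03 0.04 0.094;0 -0.09 0 -0.003 -0.02 0.045 0.094;0 -0.09 0 -0.002 0 0.05 0.094;0 -0.09 0 -0.002 0 0.05 0.094;0 -0.09 0 -0.002 0 0.05 0.094;0 -0.09 0 -0.002 0 0.05 0.094;0 -0.09 0 -0.002 0 0.05 0.094;0 -0.09 0 -0.002 0 0.05 0.094;0 -0.09 0 -0.002 0 0.05 0.094;0 -0.09 0 -0.002 0 0.05 0.094"
}}

```text
time: 2.2
tool_pos: [0.5256, -0.0354, 0.3177]
ee_rot: [-1.569, -0.002, -0.043]
wrist_force: [0.5, -0.6, -1.0]
width: 0.0944
```

```bash
python3 - <<'E'
from h import *
im=snap('wrist','w1')
P=robot.camera_params('wrist');print(P['fx'],P['cx'],P['cy'],np.round(P['extrinsics'],3).tolist())
for t in('pan_edge','lever_knob','lever_pivot'):
        for d in robot.spot_in('wrist',t):
            w=toworld('wrist',d['centre']);print(t,round(d['score'],2),w.round(3),proj('wrist',w).round())
np.savez('w1.npz',T=P['extrinsics'])
E
```

```text
309.70691628693146 319.3344350758006 205.33536308087136 [[1.0, 0.03, 0.005, 0.528], [-0.03, 0.972, 0.233, 0.041], [0.002, -0.233, 0.973, 0.499], [0.0, 0.0, 0.0, 1.0]]
pan_edge 0.62 [ 0.667 -0.024  0.14 ] [433. 181.]
lever_knob 0.7 [0.603 0.035 0.204] [397. 129.]
lever_pivot 0.7 [ 0.654 -0.039  0.153] [428. 190.]
lever_pivot 0.49 [ 0.664 -0.03   0.14 ] [432. 180.]
```

View pics/w1.png

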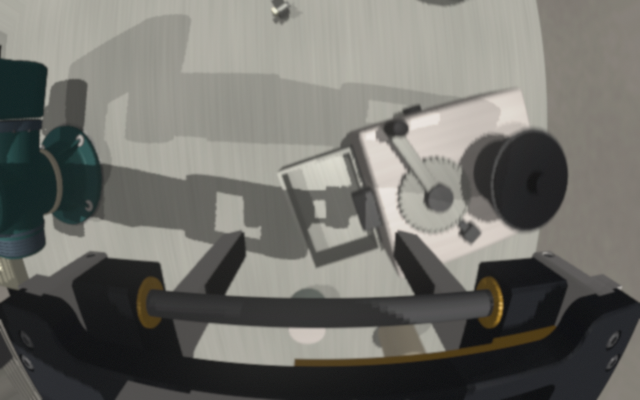

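```bash
python3 - <<'E'
import cv2
a=cv2.imread('pics/w1.png')[80:280,260:560]
cv2.imwrite('pics/w1c.png',cv2.resize(a[60:200,0:130],None,fx=5,fy=4.2,interpolation=2))
cv2.imwrite('pics/w1d.png',cv2.resize(a[20:170,80:230],None,fx=4,fy=4,interpolation=2))
E
```

```text
(no output)
```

View pics/w1c.png

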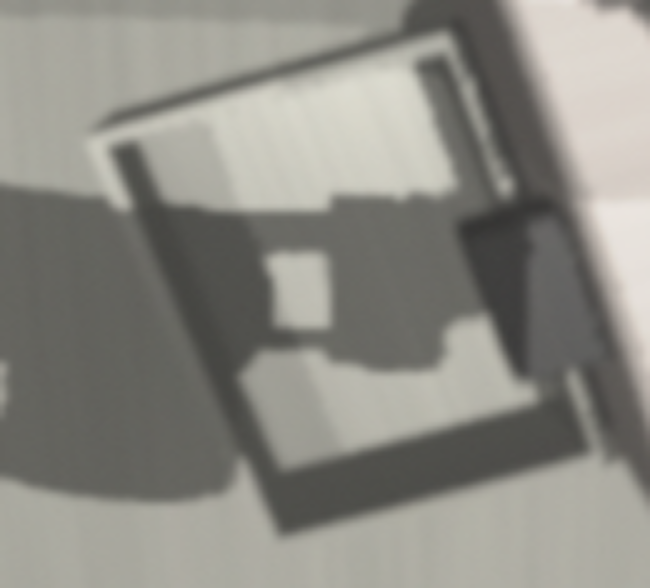

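View pics/w1d.png

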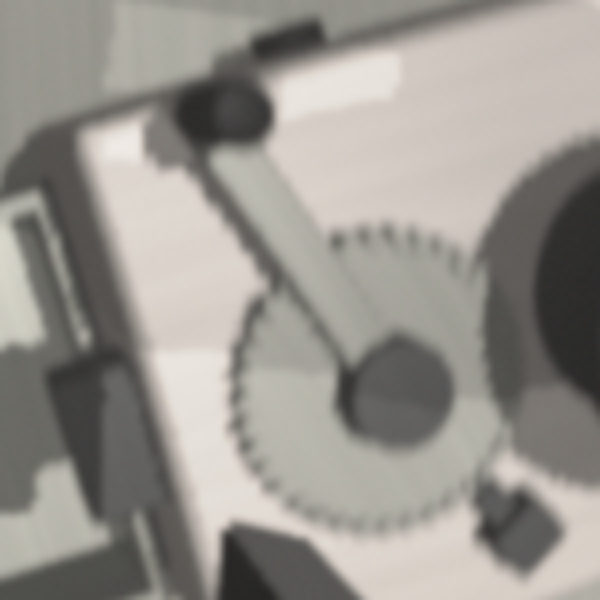

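```bash
python3 - <<'E'
from h import *
A=atz('wrist',(278,172.9),.07);B=atz('wrist',(316.6,266.9),.07)
print('w',A,B,np.linalg.norm(A-B)); d=A-B; yaw=np.arctan2(-d[0],d[1]);print(yaw)
A2=atz('top',(328.75,241.75),.07);B2=atz('top',(373.75,228.75),.07)
print('t',A2,B2,np.linalg.norm(A2-B2)); d=A2-B2; print(np.arctan2(-d[0],d[1]))
x=np.array([np.cos(yaw),np.sin(yaw),0])
print('mid w',(A+B)/2+x*.0025,'mid t',(A2+B2)/2+x*.0025)
pv=(A+B)/2+x*(.1155+.07);print('pivot pred',pv)
# hub top, crop (400,390)/4 + (340,100)
print('hub',atz('wrist',(440,197.5),.155)); print('knob top',atz('wrist',(340+242/4,100+108/4),.206))
print('knob top t', atz('top',(260+203/4,120+297/4),.206), 'hub t',atz('top',(260+303/4,120+228/4),.155))
print(proj('wrist',np.array([.487,.30,.04])))
E
```

```text
w [ 0.46875122 -0.02289571  0.07      ] [ 0.5160512  -0.16832835  0.07      ] 0.15293116788317973
0.31444563805966375
t [ 0.46591604 -0.0283465   0.07      ] [ 0.50741662 -0.17589067  0.07      ] 0.15326964035318077
0.2741911937671063
mid w [ 0.49477863 -0.09483881  0.07      ] mid t [ 0.48904375 -0.10134536  0.07      ]
pivot pred [ 0.66880577 -0.03823886  0.07      ]
hub [ 0.66994944 -0.04817337  0.155     ]
knob top [0.60667985 0.03480976 0.206     ]
knob top t [0.60498652 0.0251612  0.206     ] hub t [ 0.66512923 -0.0507394   0.155     ]
[284.40830605 -30.91119465]
```

Call:
{"name": "arm_command", "arguments": {
  "series": "0 0 0 -0.01 0 0.048 0.094;0 0 0 -0.01 0 0.048 0.094;0 -0.05 0 -0.01 0.01 0.048 0.094;0 -0.05 0 -0.008 0.01 0.048 0.094;0 -0.03 0 0 0.02 0.045 0.094;0 0 0 0 0.03 0.035 0.094;0 0 0 0 0.03 0.02 0.094;0 0 0 0 0 0 0.094;0 0 0 0 0 0 0.094"
}}

```text
time: 3.3
tool_pos: [0.4957, 0.2491, 0.2148]
ee_rot: [-1.576, -0.007, 0.054]
wrist_force: [0.3, 0.3, 0.5]
width: 0.0942
```

```bash
python3 - <<'E'
from h import *
o=robot.get_obs();print(o['time'],o['tool_pos'],o['ee_rot'])
im=snap('wrist','w2')
for d in robot.spot_in('wrist','clip_center'):
            w=toworld('wrist',d['centre']);print(round(d['score'],2),w.round(3),proj('wrist',w).round())
E
```

```text
3.3 [0.49569222 0.24911243 0.2148343 ] [-1.57571468 -0.00741414  0.05444308]
0.96 [0.48  0.235 0.036] [304. 200.]
0.95 [0.454 0.396 0.072] [285.  56.]
0.63 [0.49  0.303 0.059] [315. 144.]
```

View pics/w2.png

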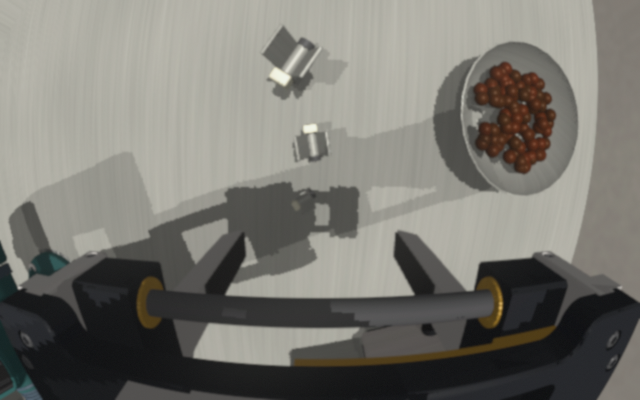

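The middle-sized clip shows at (312,143). The large one is at (292,57) and the small one is shaded at (305,200). I'll enlarge the middle one to measure its yaw.

```bash
python3 - <<'E'
import cv2
a=cv2.imread('pics/w2.png')[112:172,280:350]
cv2.imwrite('pics/w2c.png',cv2.resize(a,None,fx=10,fy=10,interpolation=2))
E
```

```text
(no output)
```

View pics/w2c.png

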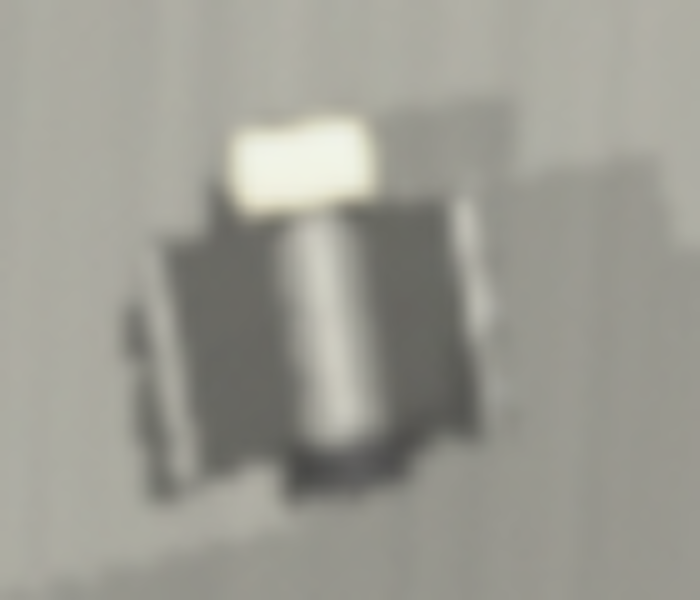

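```bash
python3 - <<'E'
from h import *
g=lambda u,v,z:atz('wrist',(280+u/10-.5,112+v/10-.5),z)
L=[g(160,242,.072),g(188,480,.072)];R=[g(460,200,.072),g(485,430,.072)];P=[g(318,218,.042),g(345,435,.042)]
for n,a in zip('LRP',(L,R,P)):
    d=a[0]-a[1];print(n,np.round(a,4).tolist(),np.linalg.norm(d),np.arctan2(-d[0],d[1]))
print((sum(L)+sum(R))/4)
E
```

```text
L [[0.4694, 0.3111, 0.072], [0.4734, 0.2863, 0.072]] 0.02513202794869255 0.16133430730952575
R [[0.5002, 0.317, 0.072], [0.5041, 0.2931, 0.072]] 0.02420174680791889 0.1639116578848963
P [[0.4851, 0.3139, 0.042], [0.4894, 0.2892, 0.042]] 0.024999574577517683 0.17405698014216614
[0.48678483 0.30188965 0.072     ]
```

```bash
cat >> h.py <<'E'
from scipy.spatial.transform import Rotation as Ro
def go(p,yaw,roll=-np.pi/2):
    o=robot.get_obs();R=Ro.from_euler('xyz',o['ee_rot']);t=Ro.from_euler('xyz',[roll,0,yaw])
    print('t',round(float(o['time']),2),'pos',o['tool_pos'].round(4),'rot',o['ee_rot'].round(4),'F',o['wrist_force'].round(1),'w',round(float(o['width']),4))
    print('turn',(R.inv()*t).as_rotvec().round(4),'shift',R.inv().apply(np.array(p)-o['tool_pos']).round(4))
E
python3 -c "
from h import *
go([.487,.302,.11],.165)"
```

```text
t 3.4 pos [0.4959 0.2489 0.2153] rot [-1.5751 -0.0081  0.0536] F [-0.6 -0.1 -0.6] w 0.0941
turn [ 0.0048 -0.1114  0.0079] shift [-0.0069  0.105   0.054 ]
```

Call:
{"name": "arm_command", "arguments": {
  "series": "0.005 -0.06 0.008 -0.002 0.02 0.018 0.07;0 -0.05 0 -0.002 0.025 0.018 0.07;0 0 0 0.002 0.03 0.018 0.07;0 0 0 0 0.025 0.004 0.07;0 0 0 0 0 0 0.07;0 0 0 0 0 0 0.07"
}}

```text
time: 4.0
tool_pos: [0.4996, 0.3012, 0.1274]
ee_rot: [-1.566, -0.025, 0.151]
wrist_force: [0.3, -0.1, 0.5]
width: 0.0702
```

```bash
python3 - <<'E'
from h import *
im=snap('wrist','w3'); cv2.imwrite('pics/w3c.png',cv2.resize(im[130:290,220:420],None,fx=4,fy=3.5,interpolation=2))
go([.487,.302,.039],.165)
print(proj('wrist',np.array([.487,.302,.072])))
E
```

```text
t 4.05 pos [0.4996 0.3011 0.1275] rot [-1.5664 -0.025   0.151 ] F [ 1.1  0.3 -0.4] w 0.0699
turn [-0.0042 -0.014   0.025 ] shift [-0.0145  0.0882  0.0024]
[301.41874483 216.48521267]
```

View pics/w3c.png

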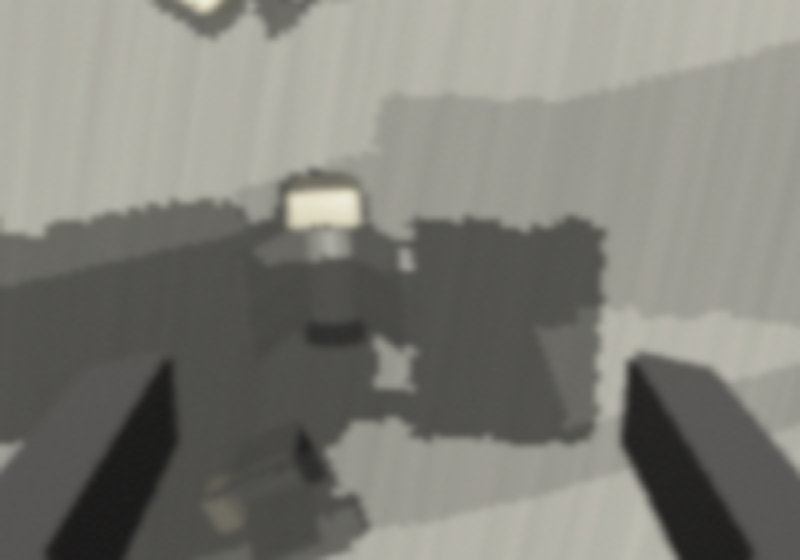

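Call:
{"name": "arm_command", "arguments": {
  "series": "0 -0.01 0.02 -0.01 0.015 0.002 0.07;0 0 0.005 -0.005 0.015 0 0.07;0 0 0 0 0 0 0.07"
}}

```text
time: 4.35
tool_pos: [0.4867, 0.3003, 0.0999]
ee_rot: [-1.564, -0.006, 0.159]
wrist_force: [-0.0, -0.2, -0.8]
width: 0.0702
```

```bash
python3 -c "
from h import *
go([.487,.302,.039],.165)"
```

```text
t 4.35 pos [0.4867 0.3003 0.0999] rot [-1.5645 -0.0055  0.1591] F [-0.  -0.2 -0.8] w 0.0702
turn [-0.0063 -0.0059  0.0056] shift [0.0003 0.0609 0.0012]
```

Call:
{"name": "arm_command", "arguments": {
  "series": "-0.006 -0.006 0.006 0 0.02 0.001 0.07;0 0 0 -0.001 0.02 0 0.07;0 0 0 -0.001 0.015 0 0.07;0 0 0 0 0 0 0.07"
}}

```text
time: 4.75
tool_pos: [0.4849, 0.3012, 0.0444]
ee_rot: [-1.57, -0.002, 0.165]
wrist_force: [-0.5, -0.5, -0.1]
width: 0.0704
```

```bash
python3 - <<'E'
from h import *
im=snap('wrist','w4'); cv2.imwrite('pics/w4c.png',cv2.resize(im[150:310,220:420],None,fx=4,fy=3.5,interpolation=2))
go([.487,.302,.039],.165)
E
```

```text
t 4.8 pos [0.4858 0.3015 0.0458] rot [-1.5693 -0.0043  0.1653] F [ 0.1 -0.1 -0.1] w 0.0701
turn [-0.0014  0.0003  0.0043] shift [0.0012 0.0068 0.0002]
```

View pics/w4c.png

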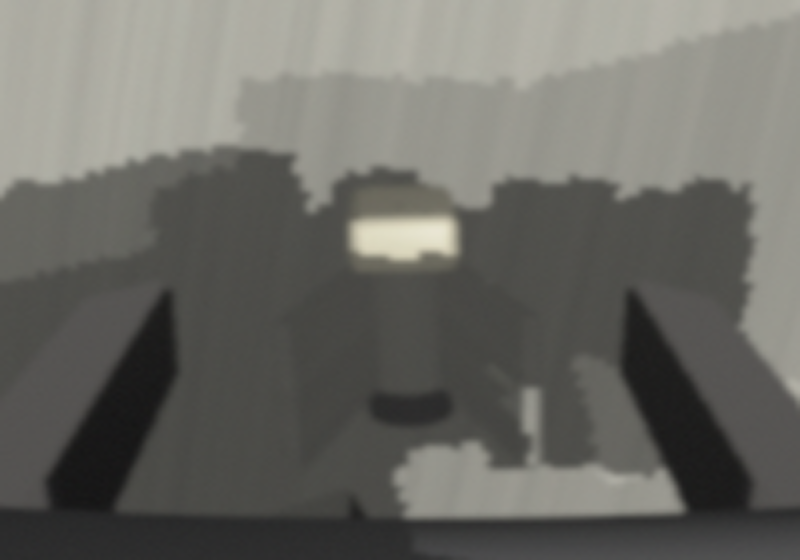

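```bash
python3 - <<'E'
from h import *
g=lambda u,v,z:atz('wrist',(220+u/4-.4,150+v/3.5-.4),z)
q=[g(285,320,.072),g(305,470,.072),g(527,315,.072),g(533,465,.072)]
print(np.round(q,4),np.mean(q,0)); print('pin',g(408,275,.043),g(410,400,.043))
o=robot.get_obs();p=o['tool_pos'];print('tcp px',(proj('wrist',p)-[220,150])*[4,3.5],(proj('wrist',p+[0,0,.0188])-[220,150])*[4,3.5])
E
```

```text
[[0.4692 0.3113 0.072 ]
 [0.4754 0.2862 0.072 ]
 [0.5008 0.3173 0.072 ]
 [0.5068 0.2922 0.072 ]] [0.48806459 0.30172887 0.072     ]
pin [0.48602521 0.31177482 0.043     ] [0.49041432 0.28779966 0.043     ]
tcp px [394.40189984 332.0786838 ] [394.62559557 374.00145966]
```

Call:
{"name": "arm_command", "arguments": {
  "series": "0 -0.01 0.004 0.002 0.007 0 0.07;0 0 0 0.0005 0.002 0 0.06;0 0 0 0 0 0 0.03;0 0 0 0 0 0 0.005;0 0 0 0 0 0 0.005;0 0 0 0 0 0 0.005;0 0 0 0 0 0 0.005;0 0 0 0 0 0 0.005"
}}

```text
time: 5.6
tool_pos: [0.4916, 0.3035, 0.0417]
ee_rot: [-1.567, -0.008, 0.176]
wrist_force: [0.1, 0.5, -0.1]
width: 0.0177
```

```bash
python3 - <<'E'
from h import *
im=snap('wrist','w5'); cv2.imwrite('pics/w5c.png',cv2.resize(im[150:310,220:420],None,fx=4,fy=3.5,interpolation=2))
go([.487,.302,.039],.165)
E
```

```text
t 5.65 pos [0.4916 0.3035 0.0416] rot [-1.5669 -0.0084  0.1763] F [-0.8  0.3  1.3] w 0.0148
turn [-0.004   0.0113  0.0084] shift [-0.0048  0.0025 -0.0007]
```

View pics/w5c.png

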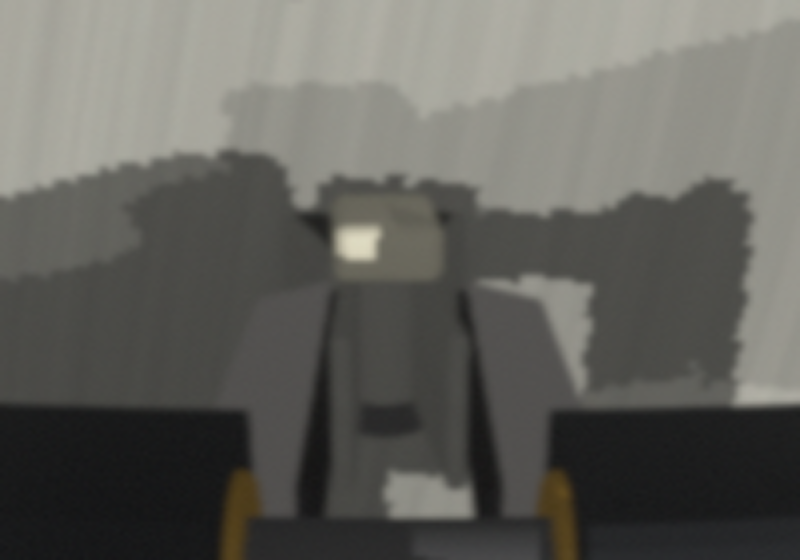

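Call:
{"name": "arm_command", "arguments": {
  "series": "0 0 0 0 0 0 0.005;0 0 0.008 0 -0.02 0 0.005;0 0 0 0 -0.035 0 0.005;0 0 0 0 -0.04 -0.01 0.005;0 0 0 0 -0.04 -0.03 0.005;0 -0.03 0 -0.001 -0.03 -0.045 0.005;0 -0.03 0 -0.005 0 -0.048 0.005;0 -0.03 0 -0.01 0 -0.045 0.005;0 -0.03 0 -0.01 0 -0.045 0.005;0 0 0 -0.01 0 -0.045 0.005;0 0 0 0 0 0 0.005"
}}

```text
time: 6.75
tool_pos: [0.5179, 0.0259, 0.2062]
ee_rot: [-1.573, 0.004, 0.307]
wrist_force: [0.4, 1.2, -1.3]
width: 0.0149
```

```bash
python3 - <<'E'
from h import *
go([.492,-.05,.2],.29)
im=snap('wrist','w6')
E
```

```text
t 6.75 pos [0.5179 0.0259 0.2062] rot [-1.573   0.0044  0.3065] F [ 0.4  1.2 -1.3] w 0.0149
turn [ 0.0023  0.0165 -0.0044] shift [-0.0476  0.0065 -0.0646]
```

View pics/w6.png

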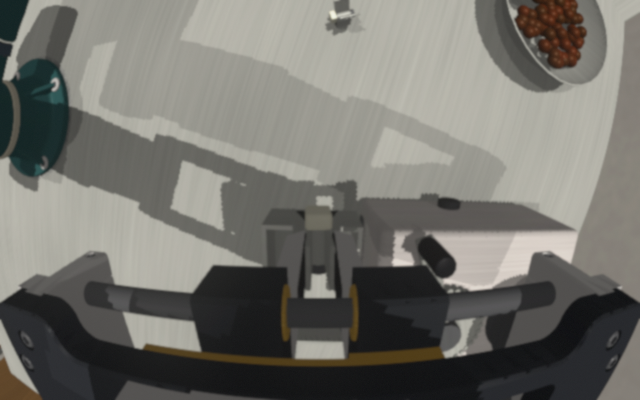

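Call:
{"name": "arm_command", "arguments": {
  "series": "0 0.015 0 -0.02 0.005 -0.03 0.005;0 0 0 -0.02 0.005 -0.04 0.005;0 0 0 -0.02 0.01 -0.03 0.005;0 0 0 0 0 -0.01 0.005;0 0 0 0 0 0 0.005"
}}

```text
time: 7.3
tool_pos: [0.4931, -0.092, 0.1842]
ee_rot: [-1.566, 0.003, 0.301]
wrist_force: [0.8, 0.2, -0.4]
width: 0.0152
```

```bash
python3 - <<'E'
from h import *
go([.492,-.098,.17],.29)
im=snap('wrist','w7');cv2.imwrite('pics/w7c.png',cv2.resize(im[100:280,200:440],None,fx=3.3,fy=3.3,interpolation=2))
im=snap('top','t7');cv2.imwrite('pics/t7c.png',cv2.resize(im[150:270,260:420],None,fx=5,fy=5,interpolation=2))
im=snap('scene','s7');cv2.imwrite('pics/s7c.png',cv2.resize(im[130:250,240:400],None,fx=5,fy=5,interpolation=2))
E
```

```text
t 7.3 pos [ 0.4931 -0.092   0.1842] rot [-1.5663  0.0026  0.3008] F [ 0.8  0.2 -0.4] w 0.0152
turn [-0.0044  0.0108 -0.0026] shift [-0.0028  0.0142 -0.0055]
```

View pics/w7c.png

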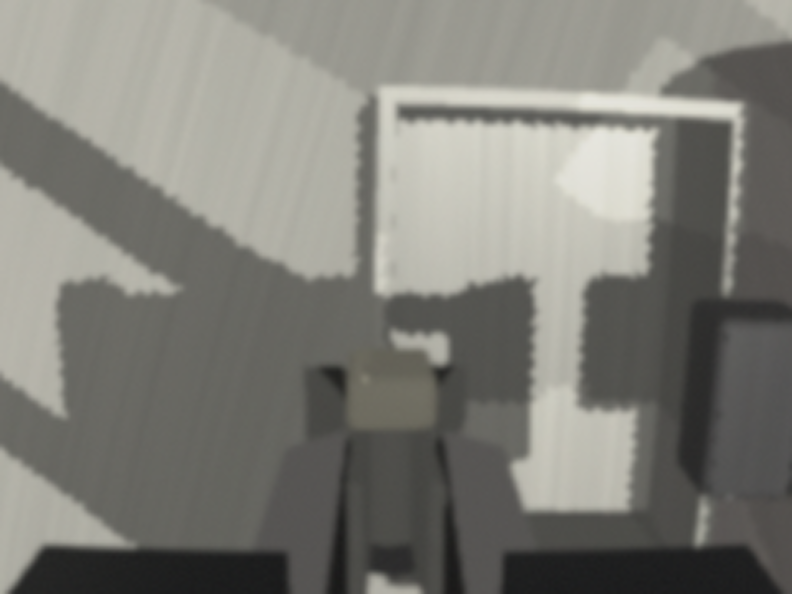

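View pics/s7c.png

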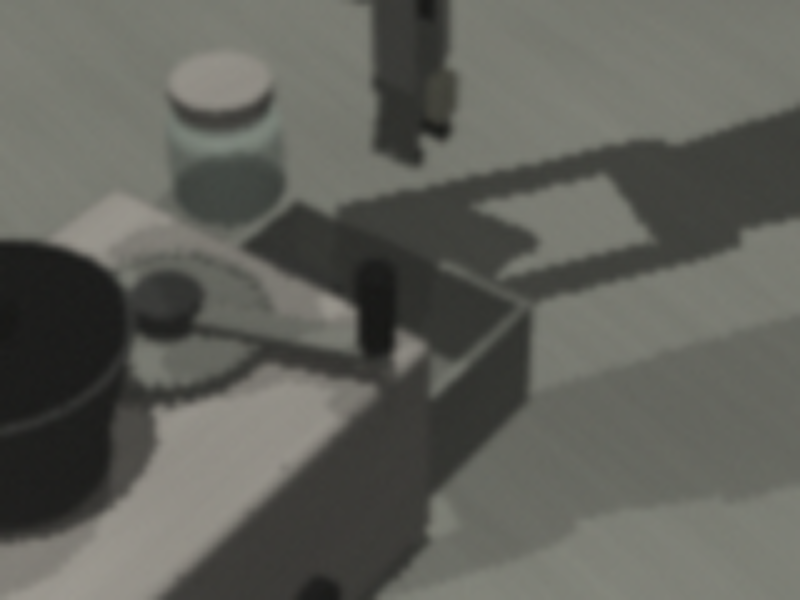

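View pics/t7c.png

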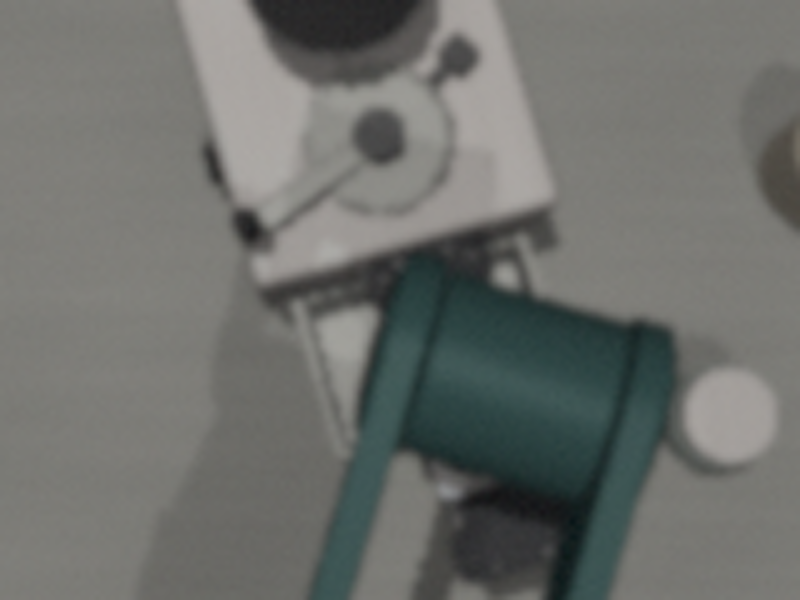

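```bash
python3 - <<'E'
from h import *
g=lambda u,v,z=.07:atz('wrist',(200+u/3.3-.35,100+v/3.3-.35),z)
a,b=g(378,90),g(376,290);c,d=g(397,105),g(391,290);e=g(742,103)
for p in(a,b,c,d,e):print(p.round(4))
v=(a-b);print('yaw outer',np.arctan2(-v[0],v[1]));v=c-d;print('inner',np.arctan2(-v[0],v[1]));v=e-a;print('side',np.arctan2(v[1],v[0]),np.linalg.norm(v))
for yaw in(.28,.30,.31):
    x=np.array([np.cos(yaw),np.sin(yaw),0]);y=np.array([-np.sin(yaw),np.cos(yaw),0])
    cor=a; print(yaw,'edge mid',(cor-.08*y+.0025*x).round(4),'wall x coords outer',[round(float(p@x),4) for p in (a,b,c,d)],'tcp x',round(float(robot.get_obs()['tool_pos']@x),4),'y from corner', round(float((robot.get_obs()['tool_pos']-cor)@y),4))
# clip in image: pod
print(proj('wrist',robot.get_obs()['tool_pos']-[0,0,.0056]))
E
```

```text
[ 0.4667 -0.022   0.07  ]
[ 0.4835 -0.0778  0.07  ]
[ 0.4732 -0.0245  0.07  ]
[ 0.4877 -0.0765  0.07  ]
[0.5699 0.0093 0.07  ]
yaw outer 0.2914519211113597
inner 0.2714539098412069
side 0.2950320882577791 0.1077751122464235
0.28 edge mid [ 0.4913 -0.0982  0.07  ] wall x coords outer [0.4425, 0.4432, 0.448, 0.4476] tcp x 0.4489 y from corner -0.0732
0.3 edge mid [ 0.4928 -0.0977  0.07  ] wall x coords outer [0.4394, 0.4389, 0.4448, 0.4433] tcp x 0.4443 y from corner -0.0733
0.31 edge mid [ 0.4935 -0.0974  0.07  ] wall x coords outer [0.4378, 0.4367, 0.4432, 0.4411] tcp x 0.442 y from corner -0.0734
[318.55548126 241.65043536]
```

```bash
python3 - <<'E'
from h import *
o=robot.get_obs();R=Ro.from_euler('xyz',o['ee_rot']).as_matrix();p=o['tool_pos']
for dy in(.0,.013,.02):
  for dz in(0.,.006,.012,.04):
    w=p+R@[0,dz,dy];print(dy,dz,((proj('wrist',w)-[200,100])*3.3).round(1))
E
```

```text
0.0 0.0 [391.1 477.8]
0.0 0.006 [391.2 466.6]
0.0 0.012 [391.3 456. ]
0.0 0.04 [391.6 413.6]
0.013 0.0 [391.  412.2]
0.013 0.006 [391.1 402.6]
0.013 0.012 [391.2 393.7]
0.013 0.04 [391.6 357.8]
0.02 0.0 [391.  375.7]
0.02 0.006 [391.1 367.1]
0.02 0.012 [391.2 359.1]
0.02 0.04 [391.6 327.1]
```

Call:
{"name": "arm_command", "arguments": {
  "series": "-0.004 0.011 0 -0.003 0.015 0 0.005;0 0 0 0 0.02 0 0.005;0 0 0 0 0.02 0 0.005;0 0 0 0 0 0 0.005;0 0 0 0 0 0 0.005"
}}

```text
time: 7.95
tool_pos: [0.4941, -0.084, 0.1317]
ee_rot: [-1.572, -0.005, 0.304]
wrist_force: [0.4, -0.2, -0.7]
width: 0.0151
```

```bash
cat > wl.py <<'E'
from h import *
g=lambda u,v,z=.07:atz('wrist',(200+u/3.3-.35,100+v/3.3-.35),z)
go([.4915,-.098,.0876],.29)
n=sys.argv[1]
im=snap('wrist',n);cv2.imwrite('pics/%sc.png'%n,cv2.resize(im[100:280,200:440],None,fx=3.3,fy=3.3,interpolation=2))
E
python3 wl.py w8
```

```text
t 7.95 pos [ 0.4941 -0.084   0.1317] rot [-1.5717 -0.0046  0.3038] F [ 0.4 -0.2 -0.7] w 0.0151
turn [0.0009 0.0138 0.0046] shift [-0.0069  0.0441 -0.0126]
```

View pics/w8c.png

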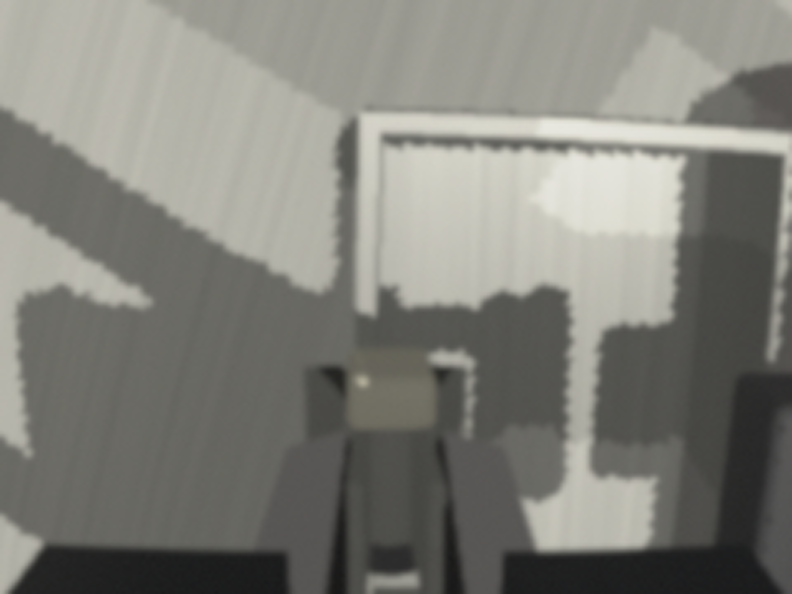

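```bash
cat > wm.py <<'E'
from h import *
g=lambda u,v,z=.07:atz('wrist',(200+u/3.3-.35,100+v/3.3-.35),z)
# args: outer top(u,v), outer bot, inner top, inner bot
v=list(map(float,sys.argv[1:9]))
a,b,c,d=[g(v[i],v[i+1]) for i in(0,2,4,6)]
for p,q in((a,b),(c,d)):
    s=p-q;print('yaw',np.arctan2(-s[0],s[1]))
o=robot.get_obs()
yaw=.29;x=np.array([np.cos(yaw),np.sin(yaw),0]);y=np.array([-np.sin(yaw),np.cos(yaw),0])
print('wall x',[round(float(p@x),4) for p in(a,b,c,d)],'tcp x',round(float(o['tool_pos']@x),4),'corner y',round(float(a@y),4),'tcp y',round(float(o['tool_pos']@y),4))
go([.4915,-.098,.0876],.29)
E
python3 wm.py 360 113 357 310 384 133 377 310
```

```text
yaw 0.28327620134485854
yaw 0.2624590565317787
wall x [0.441, 0.4407, 0.4467, 0.4455] tcp x 0.4493 corner y -0.1549 tcp y -0.2217
t 8.0 pos [ 0.494  -0.084   0.1316] rot [-1.5714 -0.0043  0.3037] F [ 0.4  0.5 -0.3] w 0.0149
turn [0.0006 0.0137 0.0043] shift [-0.0067  0.044  -0.0126]
```

Call:
{"name": "arm_command", "arguments": {
  "series": "0 0.016 0.004 -0.006 0 -0.01 0.005;0 0 0 0 0 0 0.005;0 0 0 0 0 0 0.005"
}}

```text
time: 8.3
tool_pos: [0.4929, -0.0961, 0.1348]
ee_rot: [-1.574, -0.004, 0.288]
wrist_force: [-0.5, -0.1, -0.6]
width: 0.0153
```

```bash
python3 wl.py w9
```

```text
t 8.3 pos [ 0.4929 -0.0961  0.1348] rot [-1.5744 -0.0043  0.2876] F [-0.5 -0.1 -0.6] w 0.0153
turn [ 0.0036 -0.0024  0.0043] shift [-0.002   0.0472 -0.0013]
```

View pics/w9c.png

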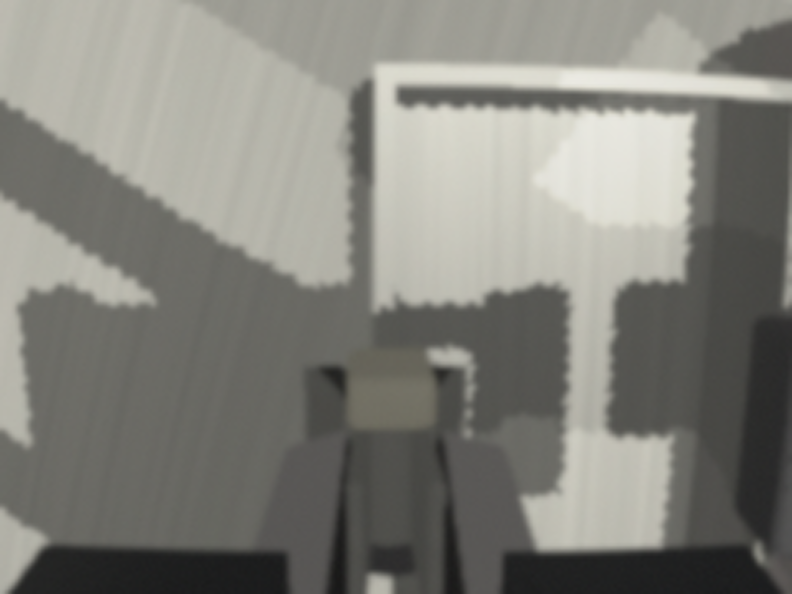

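```bash
python3 wm.py 376 66 373 305 398 85 391 305
```

```text
yaw 0.2724293896816448
yaw 0.25609323210463464
wall x [0.4413, 0.4403, 0.4465, 0.4447] tcp x 0.4448 corner y -0.1553 tcp y -0.2332
t 8.35 pos [ 0.4929 -0.0962  0.1348] rot [-1.5748 -0.0044  0.2875] F [-0.4 -0.7  0.4] w 0.0151
turn [ 0.004  -0.0025  0.0044] shift [-0.0021  0.0472 -0.0011]
```

Call:
{"name": "arm_command", "arguments": {
  "series": "0.004 0.005 0.004 -0.002 0.006 0 0.005;0 0 0 -0.001 0.008 -0.001 0.005;0 0 0 0 0 0 0.005"
}}

```text
time: 8.65
tool_pos: [0.4903, -0.0986, 0.1202]
ee_rot: [-1.571, -0.001, 0.281]
wrist_force: [-0.8, -0.3, -0.5]
width: 0.0148
```

```bash
python3 wl.py w10
```

```text
t 8.65 pos [ 0.4903 -0.0986  0.1202] rot [-1.5709e+00 -1.0000e-03  2.8130e-01] F [-0.8 -0.3 -0.5] w 0.0148
turn [ 0.0001 -0.0087  0.001 ] shift [0.0013 0.0326 0.0002]
```

View pics/w10c.png

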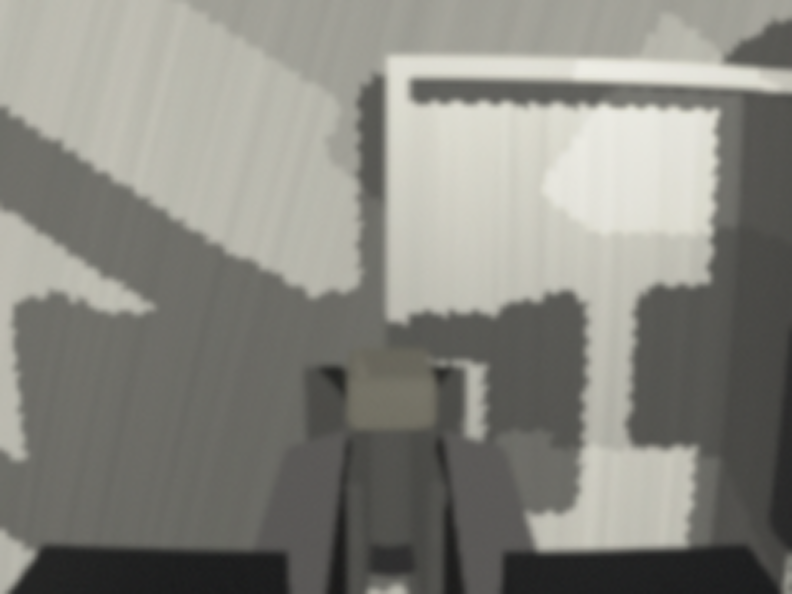

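```bash
python3 wm.py 387 58 386 318 411 78 407 318
```

```text
yaw 0.2766299324454257
yaw 0.267063569747863
wall x [0.4414, 0.4406, 0.4467, 0.4455] tcp x 0.442 corner y -0.1553 tcp y -0.2348
t 8.7 pos [ 0.4906 -0.0986  0.1208] rot [-1.5713 -0.0017  0.2814] F [ 0.4  0.1 -1.7] w 0.0149
turn [ 0.0005 -0.0086  0.0017] shift [0.0009 0.0332 0.0003]
```

Call:
{"name": "arm_command", "arguments": {
  "series": "0 0 0 0.0015 0.004 0 0.005;0 0 0 0 0.007 0 0.005;0 0 0 0 0 0 0.005"
}}

```text
time: 9.0
tool_pos: [0.4921, -0.098, 0.1086]
ee_rot: [-1.571, -0.001, 0.281]
wrist_force: [-0.4, -0.1, -1.1]
width: 0.0148
```

```bash
python3 wl.py w11;python3 -c "
from h import *
go([.4923,-.0981,.0876],.28)"
```

```text
t 9.0 pos [ 0.4921 -0.098   0.1086] rot [-1.571e+00 -1.500e-03  2.815e-01] F [-0.4 -0.1 -1.1] w 0.0148
turn [ 0.0002 -0.0085  0.0015] shift [-0.0006  0.021   0.0002]
t 9.05 pos [ 0.4924 -0.0981  0.1092] rot [-1.5714 -0.0022  0.2815] F [-0.2  0.2 -0.1] w 0.0152
turn [0.0006 0.0015 0.0022] shift [-0.0002  0.0216  0.    ]
```

View pics/w11c.png

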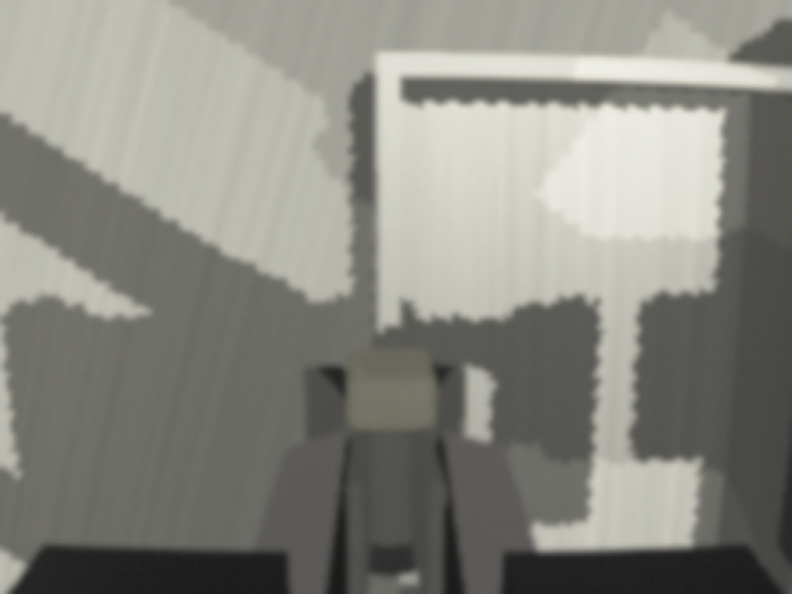

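Call:
{"name": "arm_command", "arguments": {
  "series": "0 0 0.002 0 0.006 0 0.005;0 0 0 -0.0005 0.007 0 0.005;0 0 0 0 0.005 0 0.005;0 0 0 0 0 0 0.005"
}}

```text
time: 9.45
tool_pos: [0.492, -0.0982, 0.0896]
ee_rot: [-1.572, -0.0, 0.282]
wrist_force: [0.3, 0.0, -1.3]
width: 0.015
```

```bash
python3 wl.py w12;python3 -c "
from h import *
go([.4923,-.0981,.0876],.28)"
```

```text
t 9.45 pos [ 0.492  -0.0982  0.0896] rot [-1.5715e+00 -1.0000e-04  2.8170e-01] F [ 0.3  0.  -1.3] w 0.015
turn [ 0.0008 -0.0083  0.0001] shift [-0.0004  0.002   0.0003]
t 9.5 pos [ 0.4922 -0.0982  0.09  ] rot [-1.5718e+00 -6.0000e-04  2.8170e-01] F [ 0.8  0.2 -0.4] w 0.0151
turn [0.001  0.0017 0.0006] shift [0.0001 0.0024 0.0001]
```

View pics/w12c.png

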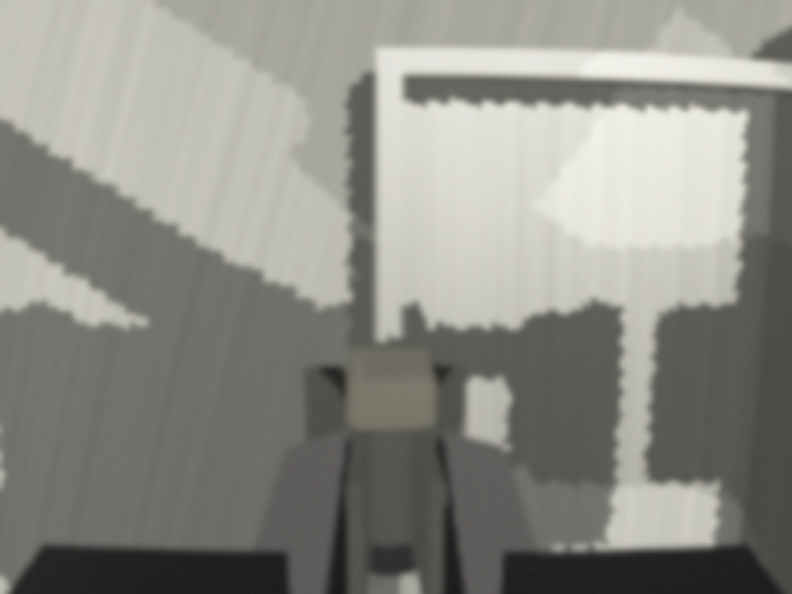

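Call:
{"name": "arm_command", "arguments": {
  "series": "0 0 0 0 0.003 0 0.005;0 0 0 0 0.001 0 0.005;0 0 0 0 0 0 0.015;0 0 0 0 0 0 0.02;0 0 0 0 0 0 0.026;0 0 0 0 0 0 0.035;0 0 0 0 0 0 0.05;0 0 0 0 0 0 0.06;0 0 0 0 0 0 0.06"
}}

```text
time: 10.4
tool_pos: [0.4932, -0.0986, 0.0872]
ee_rot: [-1.573, -0.003, 0.282]
wrist_force: [-0.3, -0.5, 0.4]
width: 0.0544
```

```bash
python3 wl.py w13;python3 -c "
from h import *
go([.4923,-.0981,.0876],.28)"
```

```text
t 10.4 pos [ 0.4932 -0.0986  0.0872] rot [-1.5735 -0.0031  0.2817] F [-0.3 -0.5  0.4] w 0.0544
turn [ 0.0027 -0.0083  0.0031] shift [-0.0015 -0.0004  0.001 ]
t 10.45 pos [ 0.4932 -0.0986  0.0872] rot [-1.5736 -0.0031  0.2817] F [ 0.3  0.5 -0.4] w 0.0579
turn [0.0028 0.0017 0.0031] shift [-0.0008 -0.0004  0.0007]
```

View pics/w13c.png

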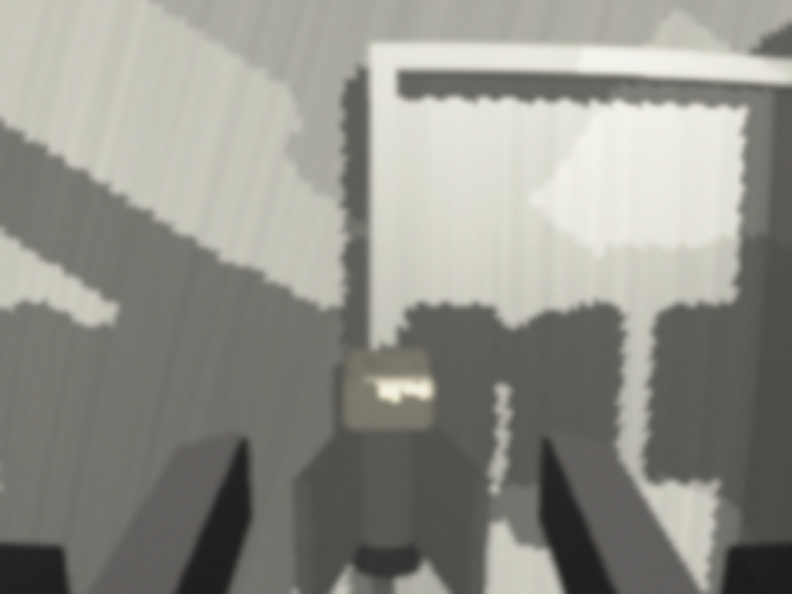

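The clip now sits across the wall and is released, with the jaw lines at (340–435, 350–430) and the handles sprung open. I'll back straight up.

Call:
{"name": "arm_command", "arguments": {
  "series": "0 0 0 -0.001 -0.008 0 0.064;0 0 0 0 -0.015 0 0.07;0 0 0 0 -0.02 0 0.07;0 0 0 0 -0.03 0 0.07;0 0 0 0 -0.04 0 0.07;0 0 0 0 -0.04 0 0.07;0 0 0 0 -0.02 0 0.07;0 0 0 0 0 0 0.07"
}}

```text
time: 11.25
tool_pos: [0.4903, -0.0984, 0.2696]
ee_rot: [-1.573, -0.003, 0.282]
wrist_force: [-0.5, 0.2, 0.1]
width: 0.0699
```

```bash
python3 wl.py w14;python3 - <<'E'
from h import *
go([.606,.032,.25],1.1);print(robot.get_obs()['joint_positions'].round(2))
im=snap('scene','s14');cv2.imwrite('pics/s14c.png',cv2.resize(im[140:240,250:370],None,fx=6,fy=6,interpolation=2))
for c in('scene','wrist'):
  for d in robot.spot_in(c,'clip_center'): print(c,d['score'],toworld(c,d['centre']))
  for d in robot.spot_in(c,'lever_knob'): print(c,d['score'],toworld(c,d['centre']))
E
```

```text
t 11.25 pos [ 0.4903 -0.0984  0.2696] rot [-1.5735 -0.0028  0.2816] F [-0.5  0.2  0.1] w 0.0699
turn [ 0.0027 -0.0084  0.0028] shift [0.0008 0.182  0.0005]
t 11.3 pos [ 0.4899 -0.0983  0.2681] rot [-1.5724e+00 -1.2000e-03  2.8160e-01] F [0.2 0.3 0.1] w 0.0696
turn [ 2.000e-03 -8.184e-01  5.000e-04] shift [0.1477 0.0182 0.0929]
[-0.31 -0.03  1.37 -0.    1.8  -0.59]
scene 0.94 [0.46083255 0.39579818 0.05982978]
scene 0.72 [0.48355411 0.23548708 0.02993347]
scene 0.61 [ 0.49726385 -0.09279184  0.0933033 ]
scene 0.46 [0.74342716 0.01447048 0.13849332]
scene 0.63 [0.60865693 0.03879171 0.18763771]
wrist 0.58 [ 0.4928525  -0.09498598  0.09424069]
wrist 0.75 [0.59893701 0.03335079 0.1891727 ]
wrist 0.33 [ 0.64675657 -0.0352862   0.14152195]
```

View pics/w14.png

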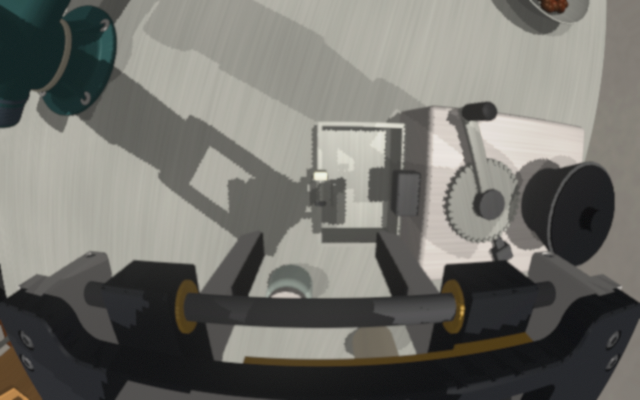

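View pics/s14c.png

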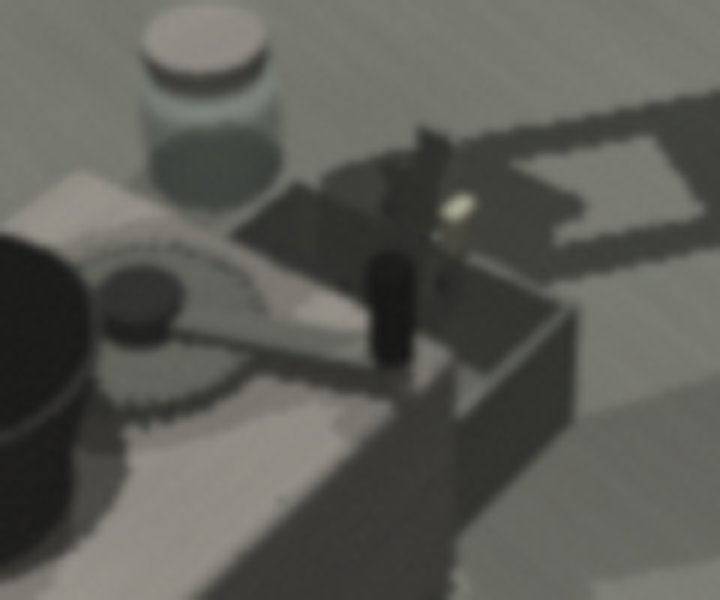

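Call:
{"name": "arm_command", "arguments": {
  "series": "0 0 0 0.035 0 0.022 0.07;0 0 0 0.035 0 0.022 0.07;0 0 0 0.035 0 0.022 0.07;0 0 0 0.03 0 0.02 0.07;0 -0.14 0 0 0 0 0.07;0 -0.14 0 0 0 0 0.07;0 -0.14 0 0 0 0 0.07;0 -0.14 0 0 0 0 0.07;0 -0.14 0 0 0 0 0.07;0 -0.12 0 0 0 0 0.07;0 0 0 0 0 0 0.07"
}}

```text
time: 12.65
tool_pos: [0.5918, 0.0279, 0.2392]
ee_rot: [-1.528, 0.016, 1.133]
wrist_force: [0.5, -0.7, 0.3]
width: 0.0701
```

```bash
python3 - <<'E'
from h import *
go([.606,.032,.25],1.1)
im=snap('wrist','w15')
for d in robot.spot_in('wrist','lever_knob'): print(d['score'],toworld('wrist',d['centre']))
E
```

```text
t 12.65 pos [0.5918 0.0279 0.2392] rot [-1.5282  0.016   1.1332] F [ 0.5 -0.7  0.3] w 0.0701
turn [-0.0423  0.0328 -0.0167] shift [ 0.0096 -0.0114 -0.0107]
0.97 [0.60140922 0.03760776 0.2044466 ]
```

View pics/w15.png

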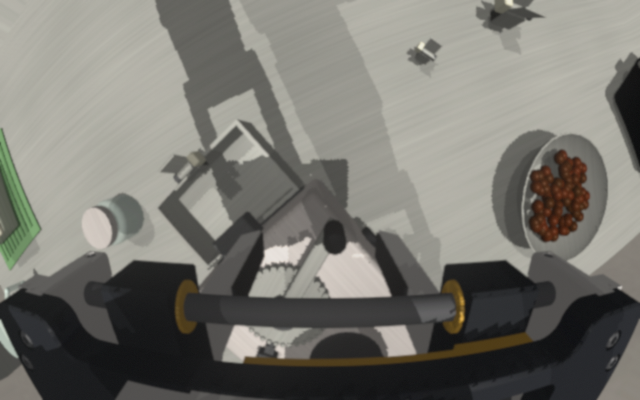

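```bash
python3 - <<'E'
from h import *
im=cv2.imread('pics/w15.png');cv2.imwrite('pics/w15c.png',cv2.resize(im[190:290,260:400],None,fx=5,fy=5,interpolation=2))
for p in((334,228),(334,233)):print(atz('wrist',p,.206))
E
```

```text
[0.595395   0.03795572 0.206     ]
[0.59883929 0.03638449 0.206     ]
```

View pics/w15c.png

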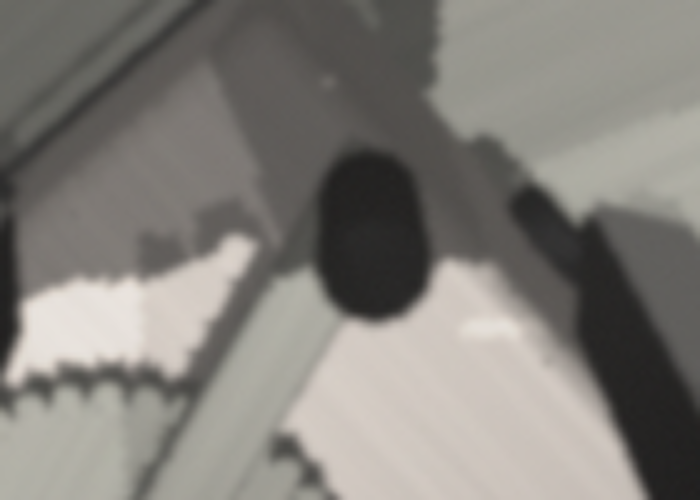

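```bash
python3 - <<'E'
from h import *
for u,v in((376,265),(376,205)):
    print(atz('wrist',(260+u/5-.4,190+v/5-.4),.206),atz('wrist',(260+u/5-.4,190+v/5-.4),.161))
p=atz('wrist',(334.8,242.6),.206)
pv=np.array([.6674,-.0493]);d=p[:2]-pv;print(np.linalg.norm(d),np.arctan2(d[1],d[0]))
th=np.arctan2(d[1],d[0])
for n in(0,.85):print(n,pv+.1*np.array([np.cos(th+n),np.sin(th+n)]))
go([p[0],p[1],.215],1.1)
E
```

```text
[0.6058     0.03386107 0.206     ] [0.62006181 0.02897079 0.161     ]
[0.59742864 0.03766702 0.206     ] [0.6099483  0.03356878 0.161     ]
0.10349069171283412 2.208338968833315
0 [0.60787774 0.03105609]
0.85 [ 0.56774636 -0.04098425]
t 12.75 pos [0.5918 0.0279 0.2394] rot [-1.5285  0.0159  1.1307] F [-0.7 -0.3  0. ] w 0.0697
turn [-0.042   0.0303 -0.0166] shift [ 0.0118  0.0238 -0.0111]
```

Call:
{"name": "arm_command", "arguments": {
  "series": "-0.042 0.02 -0.016 0.01 0 -0.011 0.07;0 0 0 0 0 0 0.07;0 0 0 0 0 0 0.07"
}}

```text
time: 13.05
tool_pos: [0.6055, 0.0321, 0.2374]
ee_rot: [-1.569, 0.002, 1.104]
wrist_force: [-0.3, 0.4, 0.2]
width: 0.0701
```

```bash
python3 - <<'E'
from h import *
go([.606,.0325,.174],1.12)
im=snap('wrist','w16');cv2.imwrite('pics/w16c.png',cv2.resize(im[190:290,260:400],None,fx=5,fy=5,interpolation=2))
E
```

```text
t 13.05 pos [0.6055 0.0321 0.2374] rot [-1.5686  0.0016  1.1044] F [-0.3  0.4  0.2] w 0.0701
turn [-0.0022 -0.0156 -0.0016] shift [ 0.0007  0.0634 -0.0004]
```

View pics/w16c.png

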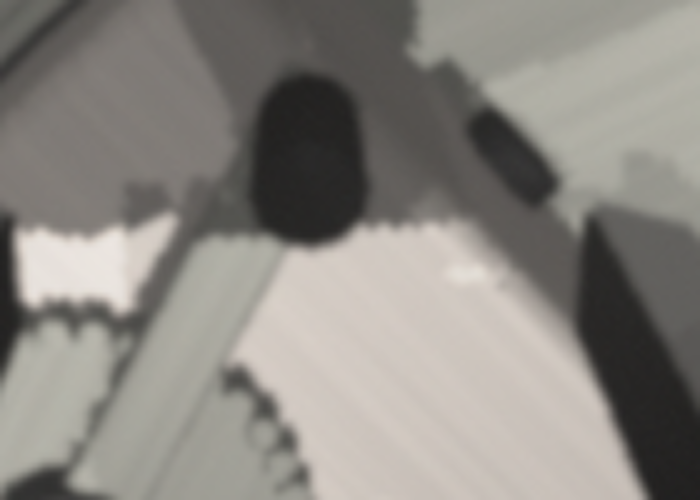

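```bash
python3 - <<'E'
from h import *
p=atz('wrist',(260+310/5-.4,190+187/5-.4),.206);print(p);go([p[0],p[1],.174],1.12)
o=robot.get_obs();R=Ro.from_euler('xyz',o['ee_rot']).as_matrix()
q=o['tool_pos'].copy();q[2]=.206;print((proj('wrist',q)-[260,190])*5)
E
```

```text
[0.60555275 0.03447462 0.206     ]
t 13.1 pos [0.6056 0.0321 0.2374] rot [-1.5687e+00  1.5000e-03  1.1046e+00] F [ 0.6  0.9 -0.9] w 0.0698
turn [-0.0021 -0.0154 -0.0015] shift [0.0022 0.0634 0.001 ]
[293.11728425 192.28035104]
```

Call:
{"name": "arm_command", "arguments": {
  "series": "0 0 0 0.002 0.015 0.001 0.07;0 0 0 0 0.015 0 0.07;0 0 0 0 0.012 0 0.07;0 0 0 0 0 0 0.07"
}}

```text
time: 13.5
tool_pos: [0.6043, 0.0341, 0.1906]
ee_rot: [-1.566, 0.003, 1.103]
wrist_force: [-0.8, 0.6, 0.2]
width: 0.0698
```

```bash
python3 - <<'E'
from h import *
go([.6056,.034,.174],1.12)
im=snap('wrist','w17');cv2.imwrite('pics/w17c.png',cv2.resize(im[190:290,260:400],None,fx=5,fy=5,interpolation=2))
E
```

```text
t 13.5 pos [0.6043 0.0341 0.1906] rot [-1.5658  0.0029  1.1034] F [-0.8  0.6  0.2] w 0.0698
turn [-0.0051 -0.0166 -0.0029] shift [ 0.0005  0.0166 -0.0012]
```

View pics/w17c.png

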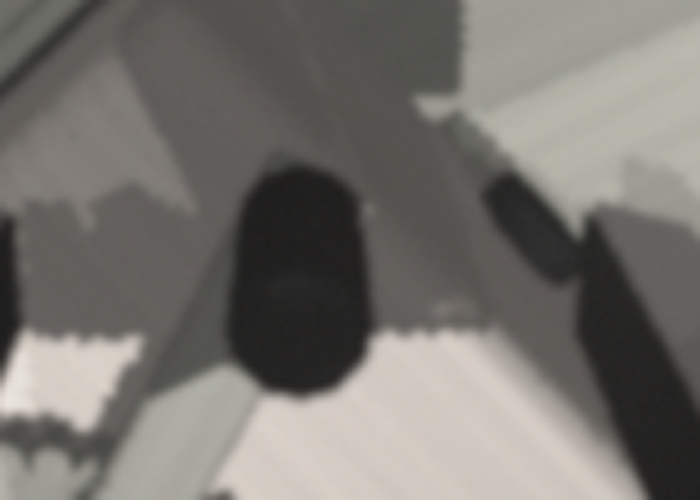

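```bash
python3 - <<'E'
from h import *
p=atz('wrist',(319.6,190+330/5-.4),.206);print(p);go([p[0],p[1],.174],1.12)
E
```

```text
[0.60646601 0.03401024 0.206     ]
t 13.55 pos [0.6047 0.0341 0.1915] rot [-1.5668  0.0025  1.1034] F [-0.4 -0.6  0.8] w 0.0703
turn [-0.004  -0.0166 -0.0024] shift [ 0.0008  0.0175 -0.0017]
```

Call:
{"name": "arm_command", "arguments": {
  "series": "-0.005 -0.01 -0.003 0 0.009 -0.001 0.07;0 0 0 0 0.007 0 0.06;0 0 0 0 0 0 0.04;0 0 0 0 0 0 0.01;0 0 0 0 0 0 0.01;0 0 0 0 0 0 0.01;0 0 0 0 0 0 0.01"
}}

```text
time: 14.25
tool_pos: [0.6066, 0.0334, 0.1759]
ee_rot: [-1.575, -0.002, 1.114]
wrist_force: [0.1, -0.7, -0.8]
width: 0.0254
```

```bash
python3 - <<'E'
from h import *
go([.6056,.034,.174],1.12)
im=snap('wrist','w18');cv2.imwrite('pics/w18c.png',cv2.resize(im[170:290,240:400],None,fx=5,fy=5,interpolation=2))
E
```

```text
t 14.25 pos [0.6066 0.0334 0.1759] rot [-1.5753 -0.0021  1.1141] F [ 0.1 -0.7 -0.8] w 0.0254
turn [ 0.0045 -0.0059  0.0021] shift [0.0001 0.0019 0.0012]
```

View pics/w18c.png

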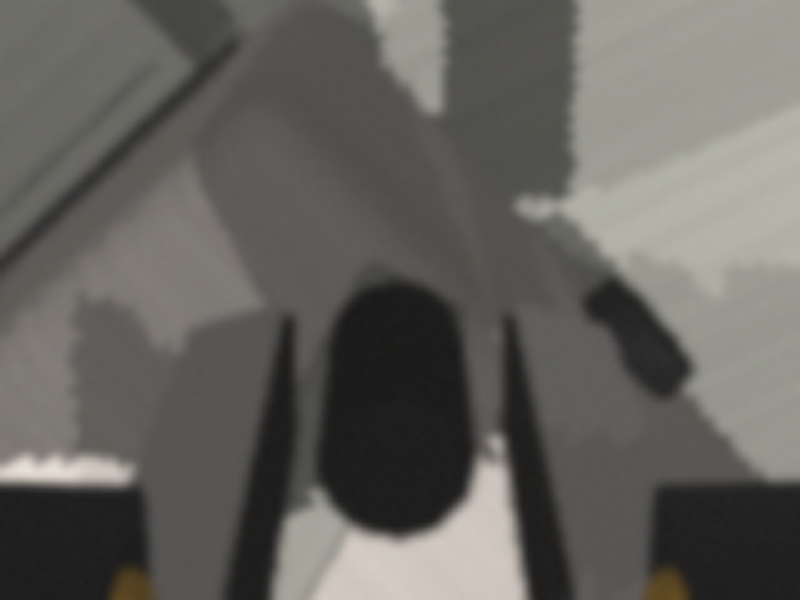

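Call:
{"name": "arm_command", "arguments": {
  "series": "0 0 0 0 0 0 0.01;0 0 0 0 0 0 0.01;0 0 0 0 0 0 0.01"
}}

```text
time: 14.6
tool_pos: [0.6065, 0.0332, 0.176]
ee_rot: [-1.575, -0.002, 1.114]
wrist_force: [-0.5, -0.2, -0.4]
width: 0.0171
```

```bash
cat >> h.py <<'E'
PV=np.array([.6674,-.0493])
def lev():
    o=robot.get_obs();d=o['tool_pos'][:2]-PV;th=np.arctan2(d[1],d[0]);y=o['ee_rot'][2]
    print('t',round(float(o['time']),2),o['tool_pos'].round(4),o['ee_rot'].round(3),'F',o['wrist_force'].round(1),'w',round(float(o['width']),4),'r',round(np.hypot(*d),4),'th',round(th,3))
    print('tang in tool x,z per mm:',round(-np.sin(th)*np.cos(y)+np.cos(th)*np.sin(y),3),round(np.sin(th)*np.sin(y)+np.cos(th)*np.cos(y),3))
E
python3 -c "
from h import *
lev()"
```

```text
t 14.6 [0.6065 0.0332 0.176 ] [-1.575 -0.002  1.114] F [-0.5 -0.2 -0.4] w 0.0171 r 0.1025 th 2.207
tang in tool x,z per mm: -0.888 0.46
```

Call:
{"name": "arm_command", "arguments": {
  "series": "0 0 0 -0.007 0 0.0037 0.01;0 0 0 -0.0075 0 0.003 0.01;0 0 0 -0.0078 0 0.002 0.01;0 0 0 0 0 0 0.01"
}}

```text
time: 15.0
tool_pos: [0.5938, 0.0221, 0.1761]
ee_rot: [-1.583, -0.018, 1.119]
wrist_force: [2.1, 1.3, -1.8]
width: 0.0177
```

```bash
python3 -c "
from h import *
lev()"
```

```text
t 15.0 [0.5938 0.0221 0.1761] [-1.583 -0.018  1.119] F [ 2.1  1.3 -1.8] w 0.0177 r 0.1026 th 2.371
tang in tool x,z per mm: -0.95 0.313
```

Call:
{"name": "arm_command", "arguments": {
  "series": "0.005 0 0.01 -0.0085 0 0.0027 0.01;0.005 0 0.005 -0.0085 0 0.002 0.01;0 0 0 -0.009 0 0.0015 0.01;0 0 0 0 0 0 0.01"
}}

```text
time: 15.4
tool_pos: [0.5814, 0.0066, 0.1761]
ee_rot: [-1.58, -0.018, 1.123]
wrist_force: [4.9, 6.9, -3.0]
width: 0.0174
```

```bash
python3 -c "
from h import *
lev()"
```

```text
t 15.4 [0.5814 0.0066 0.1761] [-1.58  -0.018  1.123] F [ 4.9  6.9 -3. ] w 0.0174 r 0.1026 th 2.565
tang in tool x,z per mm: -0.992 0.129
```

Call:
{"name": "arm_command", "arguments": {
  "series": "0.003 0 0.01 -0.009 0 0.001 0.01;0.003 0 0.005 -0.009 0 0.0005 0.01;0 0 0 -0.009 0 -0.001 0.01;0 0 0 0 0 0 0.01"
}}

```text
time: 15.8
tool_pos: [0.5721, -0.0115, 0.1761]
ee_rot: [-1.576, -0.018, 1.129]
wrist_force: [4.6, 5.8, -2.2]
width: 0.0177
```

```bash
python3 -c "
from h import *
lev()"
```

```text
t 15.8 [ 0.5721 -0.0115  0.1761] [-1.576 -0.018  1.129] F [ 4.6  5.8 -2.2] w 0.0177 r 0.1026 th 2.764
tang in tool x,z per mm: -0.998 -0.065
```

Call:
{"name": "arm_command", "arguments": {
  "series": "0 0 0.008 -0.009 0 -0.001 0.01;0 0 0.005 -0.009 0 -0.0015 0.01;0 0 0 0 0 0 0.01"
}}

```text
time: 16.1
tool_pos: [0.5683, -0.023, 0.176]
ee_rot: [-1.575, -0.018, 1.133]
wrist_force: [3.5, 7.7, -1.1]
width: 0.0174
```

```bash
python3 - <<'E'
from h import *
lev()
im=snap('wrist','w19');cv2.imwrite('pics/w19c.png',cv2.resize(im[150:350,180:460],None,fx=2.8,fy=2.8,interpolation=2))
im=snap('scene','s19');cv2.imwrite('pics/s19c.png',cv2.resize(im[120:260,220:400],None,fx=4,fy=4,interpolation=2))
im=snap('top','t19');cv2.imwrite('pics/t19c.png',cv2.resize(im[120:260,260:420],None,fx=4,fy=4,interpolation=2))
E
```

```text
t 16.1 [ 0.5683 -0.023   0.176 ] [-1.575 -0.018  1.133] F [ 3.5  7.7 -1.1] w 0.0174 r 0.1025 th 2.882
tang in tool x,z per mm: -0.984 -0.177
```

View pics/w19c.png

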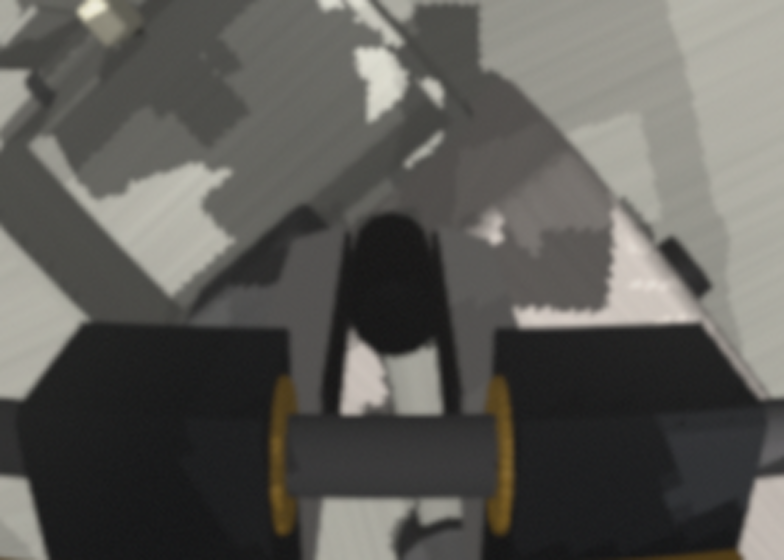

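View pics/s19c.png

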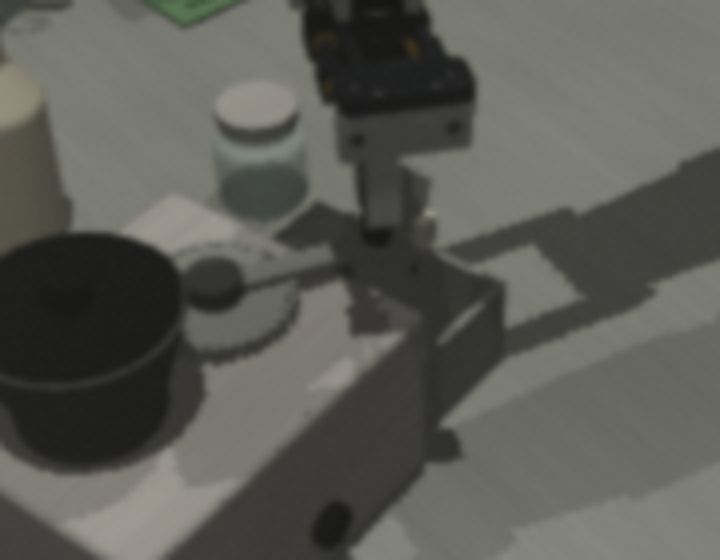

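View pics/t19c.png

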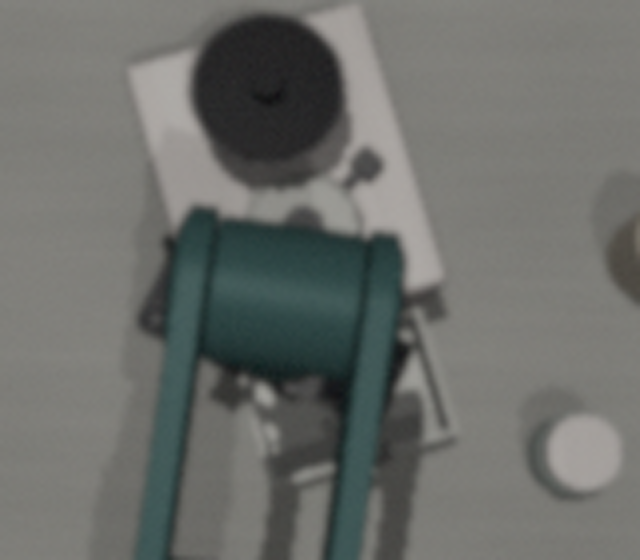

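Call:
{"name": "arm_command", "arguments": {
  "series": "0 0 0.005 -0.007 0 -0.0015 0.01;0 0 0 -0.007 0 -0.002 0.01;0 0 0 0 0 0 0.01"
}}

```text
time: 16.55
tool_pos: [0.5666, -0.031, 0.1761]
ee_rot: [-1.573, -0.023, 1.139]
wrist_force: [2.2, 3.7, -1.1]
width: 0.0177
```

```bash
python3 -c "
from h import *
lev()"
```

```text
t 16.55 [ 0.5666 -0.031   0.1761] [-1.573 -0.023  1.139] F [ 2.2  3.7 -1.1] w 0.0177 r 0.1024 th 2.962
tang in tool x,z per mm: -0.968 -0.25
```

Call:
{"name": "arm_command", "arguments": {
  "series": "0 0 0.005 -0.006 0 -0.0015 0.01;0 0 0 -0.003 0 -0.001 0.01;0 0 0 0 0 0 0.01"
}}

```text
time: 16.85
tool_pos: [0.5657, -0.038, 0.176]
ee_rot: [-1.573, -0.022, 1.14]
wrist_force: [2.7, 3.3, -1.5]
width: 0.017
```

```bash
python3 -c "
from h import *
lev()"
```

```text
t 16.85 [ 0.5657 -0.038   0.176 ] [-1.573 -0.022  1.14 ] F [ 2.7  3.3 -1.5] w 0.017 r 0.1023 th 3.031
tang in tool x,z per mm: -0.949 -0.314
```

Call:
{"name": "arm_command", "arguments": {
  "series": "0 0 0 -0.003 0 -0.001 0.01"
}}

```text
time: 16.95
tool_pos: [0.5655, -0.0395, 0.176]
ee_rot: [-1.572, -0.025, 1.142]
wrist_force: [2.8, 8.9, -0.3]
width: 0.0169
```

```bash
python3 - <<'E'
from h import *
lev(); snap('wrist','w20');lev();snap('scene','s20');lev()
im=cv2.imread('pics/w20.png');cv2.imwrite('pics/w20c.png',cv2.resize(im[80:350,120:460],None,fx=2.3,fy=2.2,interpolation=2))
p=PV
for d in robot.spot_in('wrist','clip_center'): print(d['score'],toworld('wrist',d['centre']))
lev()
E
```

```text
t 16.95 [ 0.5655 -0.0395  0.176 ] [-1.572 -0.025  1.142] F [ 2.8  8.9 -0.3] w 0.0169 r 0.1023 th 3.045
tang in tool x,z per mm: -0.945 -0.327
t 17.0 [ 0.5655 -0.0396  0.176 ] [-1.572 -0.025  1.141] F [ 2.2  7.2 -0.5] w 0.0177 r 0.1023 th 3.047
tang in tool x,z per mm: -0.944 -0.329
t 17.05 [ 0.5655 -0.0395  0.176 ] [-1.572 -0.025  1.141] F [ 3.3  7.6 -1.2] w 0.0175 r 0.1023 th 3.046
tang in tool x,z per mm: -0.945 -0.328
0.92 [ 0.49231121 -0.09750851  0.09875087]
0.74 [0.46914942 0.38744577 0.04641015]
0.55 [0.47447399 0.23157418 0.03336157]
t 17.1 [ 0.5655 -0.0395  0.176 ] [-1.572 -0.025  1.141] F [ 3.2  7.7 -1. ] w 0.0174 r 0.1023 th 3.046
tang in tool x,z per mm: -0.945 -0.327
```

View pics/w20c.png

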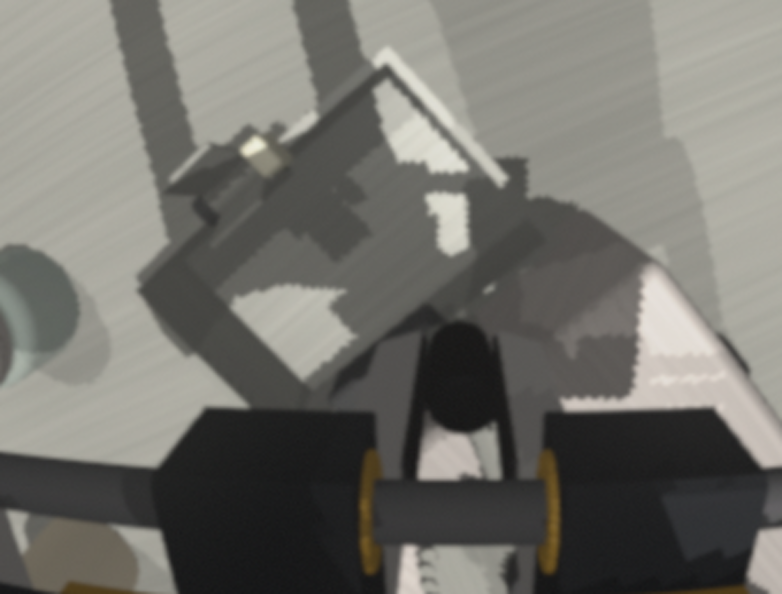

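```bash
python3 - <<'E'
from h import *
from scipy.optimize import least_squares as LS
P=np.array([(.6065,.0332),(.5938,.0221),(.5814,.0066),(.5721,-.0115),(.5683,-.023),(.5666,-.031),(.5657,-.038),(.5655,-.0395)])
for r in(None,.1):
    f=(lambda v:np.hypot(*(P-v[:2]).T)-(v[2] if r is None else r))
    s=LS(f,[*PV,.1]).x;a=np.arctan2(*(P-s[:2]).T[::-1]);print(s.round(4),(a-a[0]).round(3),(f(s)*1e3).round(2))
for i in range(6): robot.snapshot('wrist')
lev()
im=cv2.imread('pics/s20.png');cv2.imwrite('pics/s20c.png',cv2.resize(im[130:230,240:360],None,fx=6,fy=6,interpolation=2))
for c in('scene','top'):
  robot.snapshot(c)
  for t in('jar_center','bottle_center','bowl_center'):
    for d in robot.spot_in(c,t)[:1]: print(c,t,round(d['score'],2),toworld(c,d['centre']).round(3))
lev()
E
```

```text
[ 0.6662 -0.0484  0.1011] [0.    0.167 0.364 0.565 0.685 0.766 0.836 0.851] [ 0.02 -0.03 -0.01 -0.01  0.05  0.02 -0.05  0.  ]
[ 0.6652 -0.0479  0.1   ] [0.    0.169 0.368 0.572 0.693 0.775 0.845 0.86 ] [ 0.08 -0.04 -0.06 -0.06  0.03  0.03 -0.02  0.04]
t 17.4 [ 0.5656 -0.0394  0.176 ] [-1.572 -0.025  1.142] F [ 2.4  6.9 -1.1] w 0.0175 r 0.1023 th 3.045
tang in tool x,z per mm: -0.945 -0.326
scene jar_center 0.79 [ 0.501 -0.252  0.057]
scene bottle_center 0.6 [ 0.674 -0.327  0.106]
scene bowl_center 0.75 [0.725 0.339 0.048]
top jar_center 0.8 [ 0.491 -0.27   0.083]
top bottle_center 0.81 [ 0.655 -0.341  0.124]
top bowl_center 0.91 [0.756 0.365 0.048]
t 17.8 [ 0.5655 -0.0394  0.176 ] [-1.572 -0.025  1.142] F [ 2.7  6.4 -0.6] w 0.0174 r 0.1023 th 3.045
tang in tool x,z per mm: -0.945 -0.326
```

View pics/s20c.png

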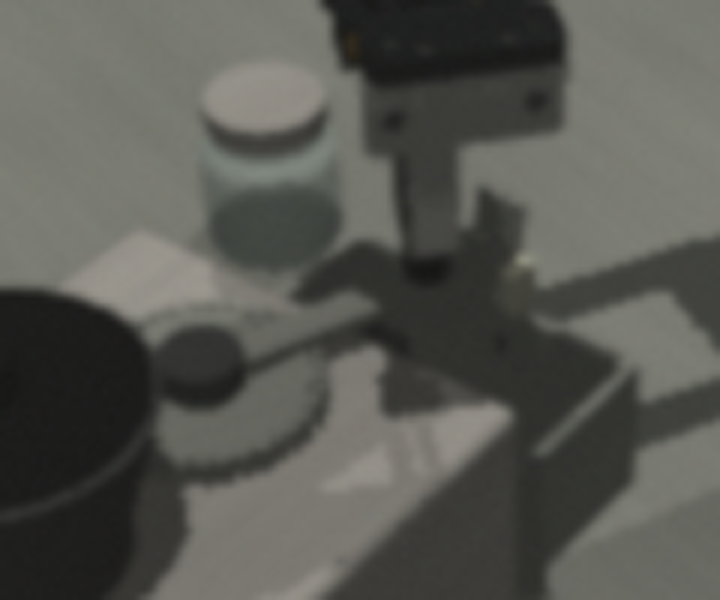

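```bash
python3 -c "
from h import *
robot.close_job();lev()"
```

```text
the job is handed in; nothing more can be done
the job is handed in; nothing more can be done
```

The clip is on the pan's front edge and the gripper is holding the gap lever by its knob at the fifth click. I handed the job in at about 17.8 s of the 72 s allowed. The job gives no verdict, so everything below comes from my own checks.

- **Clip:** I used the middle-sized of the three clips. I pinched it open, lowered it over the front edge near the middle, and let go. The pictures after release show it upright and across the edge, with the fingers clear. From the arm's position at release I put its pin about 12 mm above the edge and within about 1 mm of the wall's plane. I couldn't measure how far its jaws had closed.
- **Lever:** A circle fitted to the gripper's path gives a radius of 101 mm and a lever angle of 0.851 rad, or 0.860 if the radius is fixed at 100 mm. The fifth notch is at 0.85. My earlier estimate of where the pivot sits gave a slightly lower 0.838, which is still within range. The highest angle I measured was about 0.86, well under the sixth-click limit of 0.98. The lever held still for the last 0.85 s, with about 7 N on the wrist.
- **Jar, bottle and bowl:** The last detections agree with those at the start to within about 5 mm. The bottle's start position came from one camera only.

One check disagreed: the detector put the clip 94 to 99 mm above the counter, against my figure of about 82 mm for the pin. It reports the middle of the visible surface, which is mostly handles, so I kept my figure.

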